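# Unstack tapered pipe connectors into their flashings

### The job

Four galvanised pipe connectors of different sizes stand nested in one another on the bored wooden block. Take the stack apart and set each connector, tapered end down, into the flashing on the bench whose pipe is its size, without forcing it, so that each stands upright with its bead fully home on the pipe's rim, ready for soldering; let go of them all.

Things in the scene. Friction and masses are not known exactly. Their poses are not given: they have to be found in the camera images.
- conn30_mid (a point): smallest loose galvanised connector, 70 mm tall. Upward: spigot 28 mm long, 22 mm wide at the tip, 30 at its top; bead 4 thick, 43 across; collar 30 outside, 24 inside, 38 tall, the part to grip. Point on the axis, half-way up: 35 mm over the tip, 3 over the bead's top; z up the axis. Top of the stack. Fits flash30 only.
- flash30_rim (a point): flashing for conn30: flat base sheet 96 mm square fixed to the bench, round upright pipe in its middle, 41 mm outside, 35 inside, open at the top. Point: centre of the mouth, level with the rim, 70 mm above the bench; z up. Connector home: bead's underside on this rim, connector's point 7 mm above this one.
- conn41_mid (a point): second smallest loose galvanised connector, 70 mm tall. Upward: spigot 28 mm long, 33 mm wide at the tip, 41 at its top; bead 4 thick, 54 across; collar 41 outside, 35 inside, 38 tall, the part to grip. Point on the axis, half-way up: 35 mm over the tip, 3 over the bead's top; z up the axis. The next smaller one's spigot stands in its collar, bead on the collar's edge. Fits flash41 only.
- flash41_rim (a point): flashing for conn41: flat base sheet 96 mm square fixed to the bench, round upright pipe in its middle, 52 mm outside, 46 inside, open at the top. Point: centre of the mouth, level with the rim, 70 mm above the bench; z up. Connector home: bead's underside on this rim, connector's point 7 mm above this one.
- conn52_mid (a point): second largest loose galvanised connector, 70 mm tall. Upward: spigot 28 mm long, 44 mm wide at the tip, 52 at its top; bead 4 thick, 65 across; collar 52 outside, 46 inside, 38 tall, the part to grip. Point on the axis, half-way up: 35 mm over the tip, 3 over the bead's top; z up the axis. The next smaller one's spigot stands in its collar, bead on the collar's edge. Fits flash52 only.
- flash52_rim (a point): flashing for conn52: flat base sheet 96 mm square fixed to the bench, round upright pipe in its middle, 63 mm outside, 57 inside, open at the top. Point: centre of the mouth, level with the rim, 70 mm above the bench; z up. Connector home: bead's underside on this rim, connector's point 7 mm above this one.
- conn63_mid (a point): largest loose galvanised connector, 70 mm tall. Upward: spigot 28 mm long, 55 mm wide at the tip, 63 at its top; bead 4 thick, 76 across; collar 63 outside, 57 inside, 38 tall, the part to grip. Point on the axis, half-way up: 35 mm over the tip, 3 over the bead's top; z up the axis. The next smaller one's spigot stands in its collar, bead on the collar's edge. Its bead rests on the block's top. Fits flash63 only.
- flash63_rim (a point): flashing for conn63: flat base sheet 96 mm square fixed to the bench, round upright pipe in its middle, 74 mm outside, 68 inside, open at the top. Point: centre of the mouth, level with the rim, 70 mm above the bench; z up. Connector home: bead's underside on this rim, connector's point 7 mm above this one.
- block: the fixed hardwood holding block, 100 x 100 x 36 mm tall, with one 68 mm round hole bored through its middle, in which the stack stands; its origin is the centre of its underside, on the axis of the stack, z up. Stacked connectors stand 42 mm above one another, so the stack is 204 mm tall at the start.
Mind the look-alikes: they are no part of the job. What is shaped like the part that bears flash30_rim but orange is not meant. Leave any orange look-alike of the part that bears conn52_mid alone.

How it is judged:
By the outcome, as a careful person would: the job done as asked, in the order asked, and still so for the second after the job is handed in, with the robot touching nothing.
It also fails if it takes over 141 s, if anything falls off the work surface, if the arm or the gripper's body presses on something with over 40 N, if the wrist force passes 120 N, or if a joint passes its speed limit or range.

### The arm

A 6-joint arm with a two-finger parallel gripper is mounted at the origin on the work surface. World frame = base frame: x ahead of the robot, y to its left, z up, the work surface at z = 0. Lengths are in m, angles in rad, forces in N, time in s.
With the tool pointing down it reaches from about 0.4 to 0.825 m from the base axis. Payload 7 kg.
Tool frame: the origin (TCP) lies between the finger pads; the fingertips stand 14 mm ahead of it and the grasp point (between the pads) lies 5 mm behind it (robot.tip_extent is the z of the fingertips in the tool frame, in m); z points along the fingers, x is the direction in which the jaws open and shut, and the axes are right-handed (so a half turn about z gives the same grasp; the last joint's range is limited). The gripper opens to 88 mm and grips with 3 to 60 N. Pads are 19 mm wide; open, the fingers measure 130 mm over their backs; the gripper's body (78 mm by 193 mm) begins 47 mm behind the grasp point.
Start: joints at [-1.011, 0.359, 0.012, 0, -1.224, -0.288], TCP at [0.181, -0.65, 0.241] pointing down, gripper open.
Joint ranges: [-3.07, 3.07], [-1.43, 2.12], [-1.02, 1.25], [-3.03, 1.67], [-3.05, -0], [-3.03, 3.03]. Speed limits (rad/s): [2.39, 2.39, 3.01, 3.14, 3.14, 3.14].

### API

Orientations are given as a unit quaternion [w, x, y, z].
In Python, from rig import telemetry, vision, robot gives the robot as it stands.
- The arm moves only by the shell command python3 -m creep 'ROWS'. ROWS is JSON, a list of rows, each an object with "hand": the closure, from -1 (fully open) to 1 (shut); "linear": the shift along the world's x, y, z in m, a list of three; "angular": the turn, a rotation vector about the world's x, y, z in rad, a list of three. In form: [{"hand": hand, "linear": [x, y, z], "angular": [rx, ry, rz]}, ...]. A call has 1 to 20 rows; each row shifts and turns the commanded pose from where the row before left it; what a row does not reach is not made up. A row lasts 1/10 s, in which the tool goes at most 50 mm and 8.59 degrees, less where a joint would pass 70% of its speed; a pose out of reach is approached as far as the arm can. A call with a gripper value outside its range is refused whole. The fingers move at their own pace and stop on an object; the grip force is fixed at half the most. Time passes only in rows, so rows that do not move let the fingers close. It gives the time, the measured TCP pose, the force and the opening at its end, in the units of the state.
- telemetry.get_obs(): the state, without advancing time (a new reading comes with each control period).
- vision.camera(name): name is "scene" or "side" or "wrist"; returns the picture (384x512x3 uint8, red, green, blue); there is no depth.
- vision.get_calibration(name): a dict with "intrinsics" (3x3 intrinsics, pixels), "R" (3x3) and "t" (3): a world point X has camera coordinates R X + t. Camera axes: x right, y down, z forward; pixel columns grow to the right and rows downward; lengths in m; the calibration is good to about 2 mm. A picture is of the moment at which its call begins: read the wrist's pose just before it. get_calibration takes no time and is no camera call; for the wrist camera it gives the pose at the moment of the call.
- robot.hand_in(): hands the job in, once; it reports no verdict.
The state is a dict: "clock": time; "q": joint angles; "qd": joint speeds; "effort": joint torques, N m; "tcp_pos": TCP position; "tcp_rot": TCP orientation; "force": force on the tool from outside, world axes, zero at the start; "moment": the same for the moment, N m; "gripper_width": finger opening in m.
Only numpy, scipy, OpenCV 4.12 (cv2) and the standard library are available. Lean on these libraries where they do the work, as an engineer would, in place of code of your own. Each camera call takes 0.05 s, during which the arm holds its last target.

## Working session

There is one attempt and no reset: what is moved stays moved. The work goes in short steps, Python scripts to look and compute and a shell command to move; the robot and the scene stay as the last step left them, time stands still between calls to the robot, and variables do not carry over. Pictures are saved under pics/ and viewed, and the job is handed in when it is done.

```bash
mkdir -p pics; ls
python3 - <<'E'
from rig import telemetry, vision, robot
import cv2
o=telemetry.get_obs();print(o, robot.tip_extent)
for n in ["scene","side","wrist"]:
    c=vision.get_calibration(n);print(n,c)
    cv2.imwrite(f"pics/{n}0.png",vision.camera(n)[:,:,::-1])
E
```

```text
pics
{'clock': 0.0, 'q': array([-1.01088687e+00,  3.59392212e-01,  1.10321305e-02, -3.34717581e-04,
       -1.22409956e+00, -2.88104165e-01]), 'qd': array([ 0.00161737, -0.0001627 , -0.00073355, -0.00014798,  0.00010406,
        0.00027949]), 'effort': array([-5.36384887e-04, -5.82721031e+01,  2.93068510e+01,  6.99753553e+00,
        6.93037538e-03, -1.14324419e-04]), 'tcp_pos': array([ 0.18105913, -0.64976691,  0.23961037]), 'tcp_rot': array([-7.22301743e-04,  6.04829893e-01,  7.96354245e-01,  4.41244052e-04]), 'force': array([ 0.24262627,  0.09400928, -0.4922938 ]), 'moment': array([-0.01517636, -0.01031629,  0.04136475]), 'gripper_width': 0.0879703773453549} 0.014
scene {'intrinsics': array([[394.35082501,   0.        , 255.14530177],
       [  0.        , 394.35082501, 187.28343526],
       [  0.        ,   0.        ,   1.        ]]), 'R': array([[ 0.85003045,  0.52656826, -0.0131945 ],
       [ 0.43413142, -0.71455719, -0.5485781 ],
       [-0.29829204,  0.46057994, -0.8359952 ]]), 't': array([-0.37208087, -0.19680214,  1.34540469])}
side {'intrinsics': array([[368.4780324 ,   0.        , 255.1470742 ],
       [  0.        , 368.4780324 , 192.59755932],
       [  0.        ,   0.        ,   1.        ]]), 'R': array([[-0.97886641, -0.20430547,  0.00893399],
       [-0.14676733,  0.67142611, -0.72639268],
       [ 0.14240749, -0.71235262, -0.68722184]]), 't': array([0.47432859, 0.20579518, 0.97747357])}
wrist {'intrinsics': array([[338.20369053,   0.        , 251.61379414],
       [  0.        , 338.20369053, 196.58501838],
       [  0.        ,   0.        ,   1.        ]]), 'R': array([[-0.26846639,  0.9632882 ,  0.00128083],
       [ 0.93306592,  0.2597126 ,  0.24887216],
       [ 0.23940297,  0.06800892, -0.9685355 ]]), 't': array([ 0.67370559, -0.03050768,  0.39001076])}
```

View pics/scene0.png

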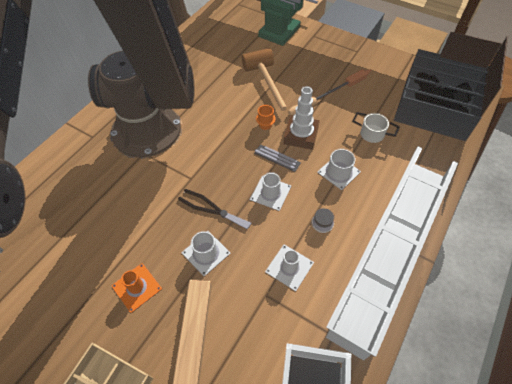

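View pics/side0.png

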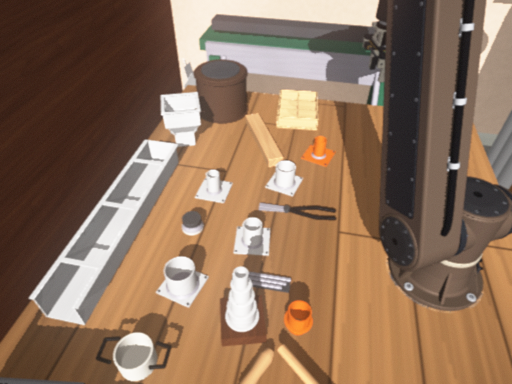

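View pics/wrist0.png

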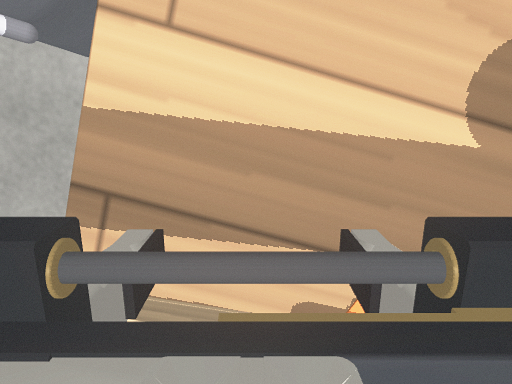

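Scene view: the stack is at about (302,115) on its dark block. Grey flashings are at (341,165), (270,187), (204,248) and (290,263). The orange flashing (135,285) and the orange connector (265,117) are look-alikes. I'll enlarge each to confirm and measure.

Run:
```python
import cv2,numpy as np
s=cv2.imread("pics/scene0.png");d=cv2.imread("pics/side0.png")
def crop(im,c,h=28):
    x,y=c;return cv2.resize(im[y-h:y+h,x-h:x+h],(195,195),interpolation=cv2.INTER_CUBIC)
A=np.hstack([crop(s,c) for c in [(341,165),(270,190),(204,250),(290,265)]])
B=np.hstack([crop(d,c) for c in [(182,278),(253,236),(286,177),(214,185)]])
C=np.hstack([crop(s,(304,118),40),crop(d,(242,300),45),crop(s,(135,285)),crop(s,(265,117))])
cv2.imwrite("pics/crops.png",np.vstack([A,B,C]))
```

```text
(no output)
```

View pics/crops.png

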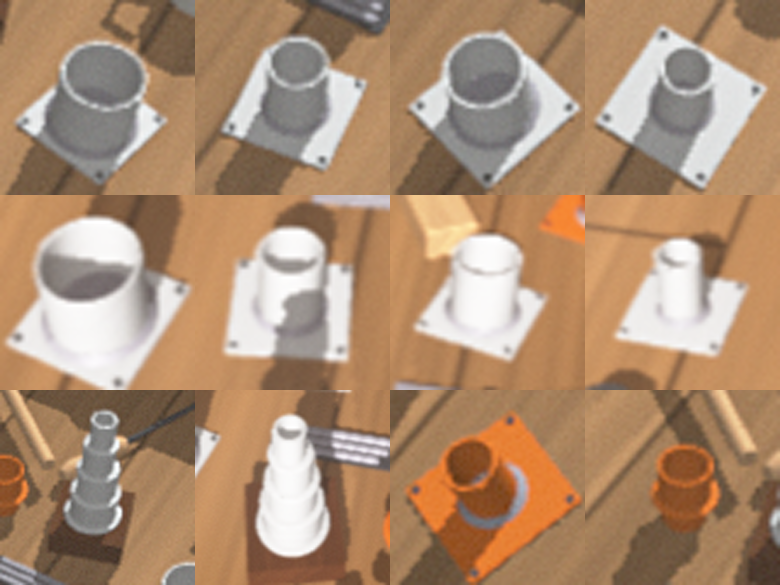

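```bash
cat > h.py <<'E'
from rig import telemetry, vision, robot
import numpy as np, cv2
def plane(c,px,z):
    K,R,t=c["intrinsics"],c["R"],c["t"]
    d=R.T@np.linalg.solve(K,[px[0],px[1],1.]);C=-R.T@t
    return (C+d*(z-C[2])/d[2])
def proj(c,X):
    p=c["intrinsics"]@(c["R"]@np.asarray(X,float)+c["t"]);return p[:2]/p[2]
def snap(n,f):
    c=vision.get_calibration(n);im=vision.camera(n)[:,:,::-1].copy();cv2.imwrite(f"pics/{f}.png",im);return c,im
E
python3 - <<'E'
from h import *
cs,cd,cw=[vision.get_calibration(n) for n in ("scene","side","wrist")]
P={"f63":((342.6,158.5),(179.9,268.7),.07),"f41":((271.6,180.4),(252.6,224.1),.07),"f52":((203,242.7),(285.9,166.8),.07),"f30":((291.6,257.4),(213,173.4),.07),"top":((306.2,89.5),(240.8,270.2),.204)}
for k,(a,b,z) in P.items(): print(k,plane(cs,a,z).round(4),plane(cd,b,z).round(4))
o=telemetry.get_obs();print(proj(cw,o["tcp_pos"]),proj(cw,o["tcp_pos"]-[0,0,.1]),-cw["R"].T@cw["t"])
E
```

```text
f63 [0.6362 0.1778 0.07  ] [0.6331 0.1815 0.07  ]
f41 [ 0.4951 -0.0006  0.07  ] [0.4915 0.0036 0.07  ]
f52 [ 0.4416 -0.2641  0.07  ] [ 0.4387 -0.2574  0.07  ]
f30 [ 0.6594 -0.1792  0.07  ] [ 0.6562 -0.1764  0.07  ]
top [0.4624 0.2484 0.204 ] [0.4644 0.2445 0.204 ]
[250.35657629 259.84283873] [250.69491664 202.55125399] [ 0.11597076 -0.66760955  0.38459063]
```

Run:
```python
from h import *
cs,cd=[vision.get_calibration(n) for n in ("scene","side")]
print(plane(cs,(265,112),.06),plane(cd,(299,312),.06),plane(cs,(375,122),.06))
```

```text
[0.33474054 0.22949898 0.06      ] [0.3375269  0.22862984 0.06      ] [0.66097919 0.37445523 0.06      ]
```

```bash
python3 -m creep '[{"hand":-1,"linear":[0,0,0.05],"angular":[0,0,0]},{"hand":-1,"linear":[0,0,0.05],"angular":[0,0,0]},{"hand":-1,"linear":[0.025,0.04,0],"angular":[0,0,0]},{"hand":-1,"linear":[0.025,0.04,0],"angular":[0,0,0]},{"hand":-1,"linear":[0.025,0.04,0],"angular":[0,0,0]},{"hand":-1,"linear":[0.025,0.04,0],"angular":[0,0,0]},{"hand":-1,"linear":[0.025,0.04,0],"angular":[0,0,0]},{"hand":-1,"linear":[0.025,0.04,0],"angular":[0,0,0]},{"hand":-1,"linear":[0.025,0.04,0],"angular":[0,0,0]},{"hand":-1,"linear":[0.025,0.04,0],"angular":[0,0,0]},{"hand":-1,"linear":[0.025,0.04,0],"angular":[0,0,0]},{"hand":-1,"linear":[0.025,0.04,0],"angular":[0,0,0]},{"hand":-1,"linear":[0,0.04,0],"angular":[0,0,0]},{"hand":-1,"linear":[0,0,0],"angular":[0,0,0]}]'
```

```text
clock: 1.55
tcp_pos: [0.4316, -0.2066, 0.3406]
tcp_rot: [-0.0, 0.603, 0.798, 0.0]
force: [-0.0, 0.6, 0.2]
gripper_width: 0.0873
```

Run:
```python
from h import *
c,im=snap("wrist","w1"); np.savez("w1.npz",**c)
for n,X in dict(f52=(.440,-.261,.07),f30=(.658,-.178,.07),f41=(.493,.002,.07)).items(): print(n,proj(c,X).round())
```

```text
f52 [207. 160.]
f30 [227. 325.]
f41 [390. 253.]
```

View pics/w1.png

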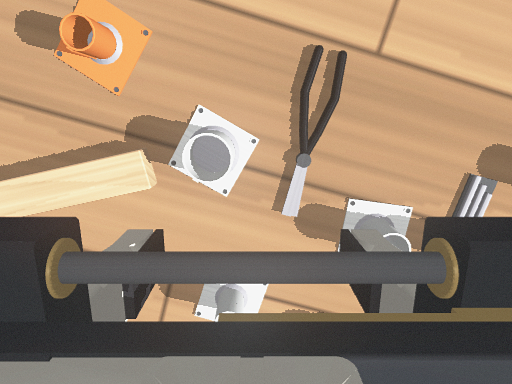

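Wrist view: flash52's grey mouth is at about (209,157), flash41 is partly visible at (380,225) and flash30 at (232,298). The orange flashing is at (90,40) and stays untouched. I'll segment the mouth.

```bash
cat >> h.py <<'E'
def mouth(im,c,px,rng=(70,190),h=40,z=.07,tag=None,k=6):
    """dark grey mouth (unsaturated, dark) near px -> ellipse centre -> world on plane z"""
    x,y=[int(round(v)) for v in px]; x0,y0=max(x-h,0),max(y-h,0)
    sub=im[y0:y+h,x0:x+h]; hsv=cv2.cvtColor(sub,cv2.COLOR_BGR2HSV)
    m=((hsv[...,1]<50)&(hsv[...,2]>rng[0])&(hsv[...,2]<rng[1])).astype(np.uint8)
    m=cv2.morphologyEx(m,cv2.MORPH_OPEN,np.ones((3,3),np.uint8))
    cn,_=cv2.findContours(m,cv2.RETR_EXTERNAL,cv2.CHAIN_APPROX_NONE)
    cn=[q for q in cn if len(q)>=20]
    cn=max(cn,key=lambda q:cv2.pointPolygonTest(q,(float(x-x0),float(y-y0)),True))
    e=cv2.fitEllipse(cv2.convexHull(cn))
    ctr=np.array(e[0])+[x0,y0]
    P=plane(c,ctr,z); depth=(c["R"]@P+c["t"])[2]
    out=cv2.resize(sub,None,fx=k,fy=k,interpolation=cv2.INTER_CUBIC)
    cv2.ellipse(out,(((e[0][0]+.5)*k,(e[0][1]+.5)*k),(e[1][0]*k,e[1][1]*k),e[2]),(0,0,255),1)
    if tag: cv2.imwrite(f"pics/{tag}.png",out)
    return ctr,P,np.array(e[1])*depth/c["intrinsics"][0,0]
E
python3 - <<'E'
from h import *
im=cv2.imread("pics/w1.png");c=dict(np.load("w1.npz"))
print(mouth(im,c,(209,157),tag="m52"))
print(im[157,180:240].max(1))
E
```

```text
(array([208.99845123, 157.60124207]), array([ 0.43593624, -0.2591654 ,  0.07      ]), array([0.04902842, 0.05717183]))
[191 188 243 249 247 245 245 245 246 252 164 136 140 144 148 151 153 152
 155 151 152 155 150 154 153 149 155 150 153 156 156 153 154 154 155 155
 151 152 157 162 151 154 153 152 155 154 158 153 153 152 205 250 248 246
 242 242 243 243 241 246]
```

View pics/m52.png

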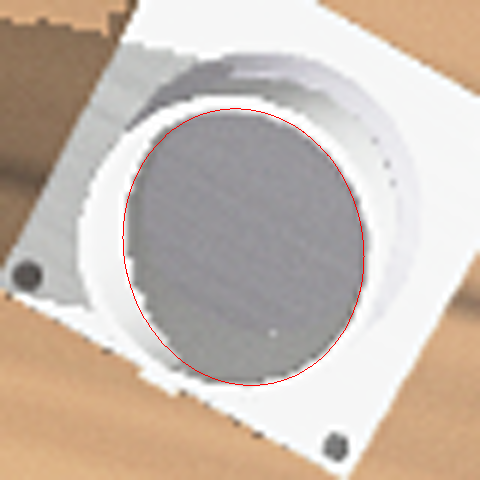

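The lit inner wall hides the mouth's left edge, so the free ellipse is biased. I'll fit the known radius robustly on the rim plane instead.

```bash
cat >> h.py <<'E'
from scipy.optimize import least_squares
def circ(im,c,px,r,z=.07,rng=(70,195),h=45,tag=None,k=6):
    x,y=[int(round(v)) for v in px]; x0,y0=max(x-h,0),max(y-h,0)
    sub=im[y0:y+h,x0:x+h]; hsv=cv2.cvtColor(sub,cv2.COLOR_BGR2HSV)
    m=((hsv[...,1]<50)&(hsv[...,2]>rng[0])&(hsv[...,2]<rng[1])).astype(np.uint8)
    m=cv2.morphologyEx(m,cv2.MORPH_OPEN,np.ones((3,3),np.uint8))
    cn,_=cv2.findContours(m,cv2.RETR_EXTERNAL,cv2.CHAIN_APPROX_NONE)
    cn=[q for q in cn if len(q)>=20]
    cn=max(cn,key=lambda q:cv2.pointPolygonTest(q,(float(x-x0),float(y-y0)),True))
    pts=np.array([plane(c,p+[x0,y0],z)[:2] for p in cn[:,0].astype(float)])
    g=pts.mean(0)
    f=lambda p:np.hypot(*(pts-p[:2]).T)-r-0.0003
    s=least_squares(f,g,loss="cauchy",f_scale=.0006,method="trf")
    res=f(s.x); P=np.array([*s.x,z])
    out=cv2.resize(sub,None,fx=k,fy=k,interpolation=cv2.INTER_CUBIC)
    for a in np.linspace(0,2*np.pi,120):
        q=(proj(c,P+r*np.array([np.cos(a),np.sin(a),0]))-[x0,y0]+.5)*k
        cv2.circle(out,tuple(int(v) for v in q),1,(0,0,255),-1)
    if tag: cv2.imwrite(f"pics/{tag}.png",out)
    return P.round(4),"inlier frac",(abs(res)<.001).mean().round(2)
E
python3 - <<'E'
from h import *
im=cv2.imread("pics/w1.png");c=dict(np.load("w1.npz"))
print(circ(im,c,(209,157),.0285,tag="m52b"))
E
```

```text
(array([ 0.438 , -0.2627,  0.07  ]), 'inlier frac', np.float64(0.44))
```

View pics/m52b.png

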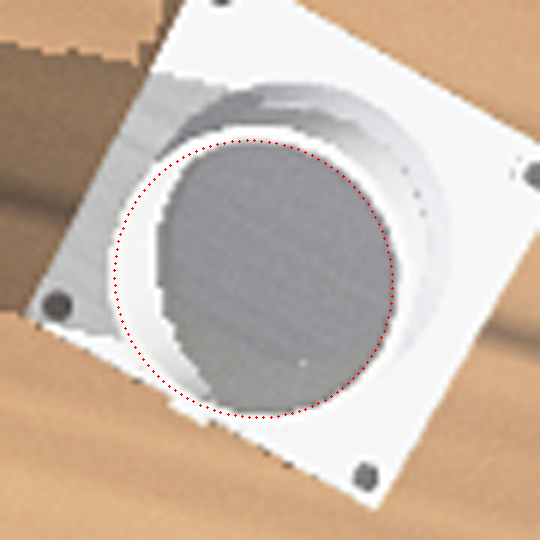

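```bash
python3 -m creep '[{"hand":-1,"linear":[0.02,0.045,-0.01],"angular":[0,0,0]},{"hand":-1,"linear":[0.02,0.045,-0.01],"angular":[0,0,0]},{"hand":-1,"linear":[0.02,0.02,-0.02],"angular":[0,0,0]},{"hand":-1,"linear":[0.03,0,-0.02],"angular":[0,0,0]},{"hand":-1,"linear":[0.03,0,-0.01],"angular":[0,0,0]},{"hand":-1,"linear":[0.03,-0.04,-0.01],"angular":[0,0,0]},{"hand":-1,"linear":[0.03,-0.035,-0.01],"angular":[0,0,0]},{"hand":-1,"linear":[0.03,-0.01,-0.01],"angular":[0,0,0]},{"hand":-1,"linear":[0,0,0],"angular":[0,0,0]}]'
python3 - <<'E'
from h import *
c,im=snap("wrist","w2"); np.savez("w2.npz",**c)
for n,X in dict(f52=(.440,-.261,.07),f30=(.658,-.178,.07),f41=(.493,.002,.07)).items(): print(n,proj(c,X).round())
E
```

```text
clock: 2.5
tcp_pos: [0.6417, -0.188, 0.2365]
tcp_rot: [-0.002, 0.606, 0.795, -0.002]
force: [-0.5, 0.3, -0.9]
gripper_width: 0.0875
f52 [229. -81.]
f30 [256. 203.]
f41 [505.  81.]
```

View pics/w2.png

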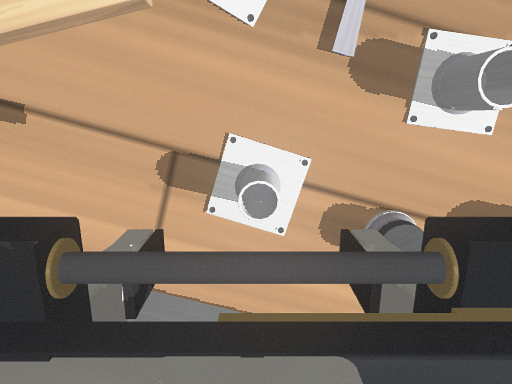

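The fitted circle sits on flash52's rim. The new wrist view shows flash30's mouth at (260,200), and flash41's rim at (505,78), cut off at the edge.

```bash
python3 - <<'E'
from h import *
im=cv2.imread("pics/w2.png");c=dict(np.load("w2.npz"))
print(circ(im,c,(260,200),.0175,tag="m30"))
E
python3 -m creep '[{"hand":-1,"linear":[-0.01,0.04,0.02],"angular":[0,0,0]},{"hand":-1,"linear":[-0.03,0.04,0.01],"angular":[0,0,0]},{"hand":-1,"linear":[-0.03,0.035,0],"angular":[0,0,0]},{"hand":-1,"linear":[-0.03,0.035,0],"angular":[0,0,0]},{"hand":-1,"linear":[-0.03,0.03,0],"angular":[0,0,0]},{"hand":-1,"linear":[-0.03,0.01,0],"angular":[0,0,0]},{"hand":-1,"linear":[0,0,0],"angular":[0,0,0]}]'
python3 - <<'E'
from h import *
c,im=snap("wrist","w3"); np.savez("w3.npz",**c)
p=proj(c,(.493,.002,.07));print(p)
print(circ(im,c,p,.023,tag="m41"))
A=[cv2.resize(cv2.imread(f"pics/{n}.png"),(390,390)) for n in ("m30","m41")]
cv2.imwrite("pics/m3041.png",np.hstack(A))
E
```

```text
(array([ 0.6555, -0.177 ,  0.07  ]), 'inlier frac', np.float64(0.61))
clock: 3.25
tcp_pos: [0.4777, 0.0049, 0.2719]
tcp_rot: [0.0, 0.604, 0.797, 0.001]
force: [1.3, -0.4, 0.8]
gripper_width: 0.0876
[244.36356095 189.11445787]
(array([0.491 , 0.0019, 0.07  ]), 'inlier frac', np.float64(0.51))
```

View pics/m3041.png

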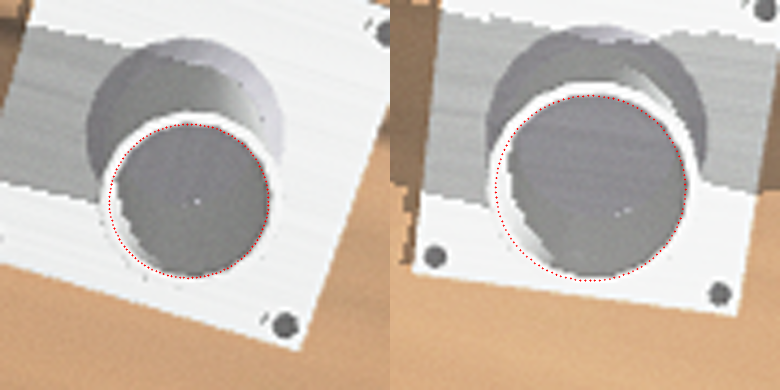

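View pics/w3.png

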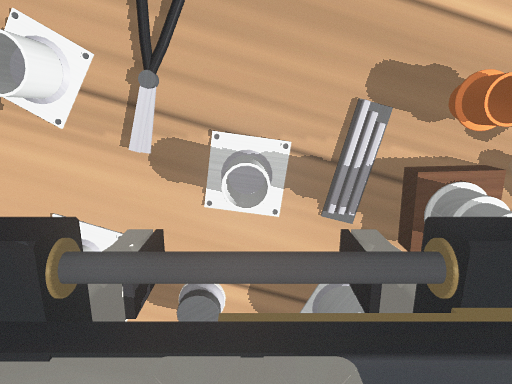

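Fits for flash30 and flash41 look right, with mouths at (191,200) and (593,187) in the crops. Next are flash63 and the stack.

```bash
python3 -m creep '[{"hand":-1,"linear":[0.025,0.03,0.02],"angular":[0,0,0]},{"hand":-1,"linear":[0.03,0.03,0.01],"angular":[0,0,0]},{"hand":-1,"linear":[0.03,0.03,0],"angular":[0,0,0]},{"hand":-1,"linear":[0.03,0.03,0],"angular":[0,0,0]},{"hand":-1,"linear":[0.025,0.03,0],"angular":[0,0,0]},{"hand":-1,"linear":[0.0,0.02,0],"angular":[0,0,0]},{"hand":-1,"linear":[0,0,0],"angular":[0,0,0]}]'
python3 - <<'E'
from h import *
c,im=snap("wrist","w4"); np.savez("w4.npz",**c)
p=proj(c,(.634,.180,.07));print(p)
print(circ(im,c,p,.034,h=60,tag="m63"))
E
python3 -m creep '[{"hand":-1,"linear":[-0.02,0.005,0.03],"angular":[0,0,0]},{"hand":-1,"linear":[-0.04,0.015,0.03],"angular":[0,0,0]},{"hand":-1,"linear":[-0.04,0.02,0.03],"angular":[0,0,0]},{"hand":-1,"linear":[-0.04,0.02,0],"angular":[0,0,0]},{"hand":-1,"linear":[-0.03,0.01,0],"angular":[0,0,0]},{"hand":-1,"linear":[0,0,0],"angular":[0,0,0]}]'
python3 - <<'E'
from h import *
c,im=snap("wrist","w5"); np.savez("w5.npz",**c)
p=proj(c,(.463,.2465,.204));print(p)
print(circ(im,c,p,.012,h=60,z=.204,tag="mtop"))
A=[cv2.resize(cv2.imread(f"pics/{n}.png"),(390,390)) for n in ("m63","mtop")]
cv2.imwrite("pics/m63t.png",np.hstack(A))
E
```

```text
clock: 4.0
tcp_pos: [0.6216, 0.1757, 0.2992]
tcp_rot: [-0.0, 0.604, 0.797, -0.001]
force: [0.8, -0.2, -0.2]
gripper_width: 0.0875
[251.88526223 183.64253887]
(array([0.6342, 0.1798, 0.07  ]), 'inlier frac', np.float64(0.48))
clock: 4.65
tcp_pos: [0.4527, 0.2416, 0.3892]
tcp_rot: [-0.0, 0.604, 0.797, 0.002]
force: [0.6, 0.4, 0.8]
gripper_width: 0.0877
[252.49130093 190.13191509]
(array([0.4629, 0.2491, 0.204 ]), 'inlier frac', np.float64(0.51))
```

View pics/m63t.png

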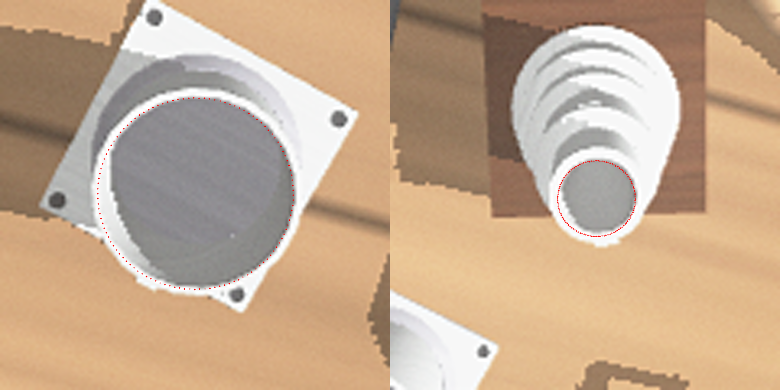

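View pics/w5.png

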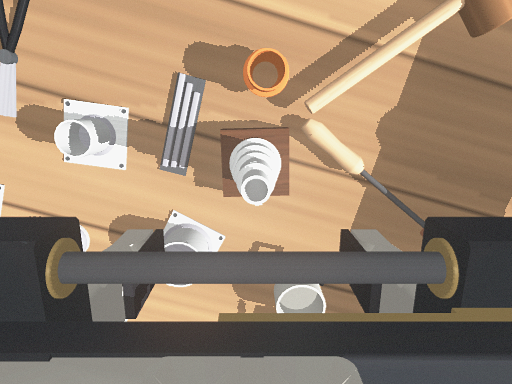

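flash63 is at (0.634,0.180). The stack top at pixel (257,189) gives about (0.463,0.249), and the top connector's mouth is 24 mm, which matches conn30. The orange connector at (266,71) stays untouched. I'll go down onto conn30's collar.

```bash
python3 -m creep '[{"hand":-1,"linear":[0.005,0.004,-0.02],"angular":[0,0,0]},{"hand":-1,"linear":[0.005,0.0035,-0.04],"angular":[0,0,0]},{"hand":-1,"linear":[0,0,-0.04],"angular":[0,0,0]},{"hand":-1,"linear":[0,0,-0.03],"angular":[0,0,0]},{"hand":-1,"linear":[0,0,-0.02],"angular":[0,0,0]},{"hand":-1,"linear":[0,0,0],"angular":[0,0,0]},{"hand":-1,"linear":[0,0,0],"angular":[0,0,0]}]'
python3 - <<'E'
from h import *
print(telemetry.get_obs()["tcp_pos"])
c,im=snap("wrist","w6"); np.savez("w6.npz",**c)
p=proj(c,(.463,.249,.204));print(p)
E
```

```text
clock: 5.4
tcp_pos: [0.4664, 0.2491, 0.2378]
tcp_rot: [0.0, 0.605, 0.796, -0.0]
force: [-0.3, -0.1, 1.1]
gripper_width: 0.088
[0.46638827 0.24905143 0.23783394]
[252.16064839 228.33488582]
```

View pics/w6.png

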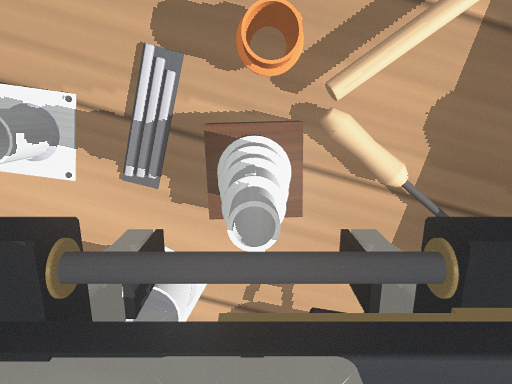

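The stack mouth is now at (254,223) against a predicted (252,228), so I'll re-measure before correcting.

Run:
```python
from h import *
im=cv2.imread("pics/w6.png");c=dict(np.load("w6.npz"))
print(circ(im,c,(254,223),.012,h=40,z=.204,tag="mtop2"))
print(mouth(im,c,(254,223),z=.204,tag="mtop3"))
o=telemetry.get_obs();print(o["clock"],o["tcp_pos"],o["tcp_rot"],o["qd"])
A=[cv2.resize(cv2.imread(f"pics/{n}.png"),(390,390)) for n in ("mtop2","mtop3")]
cv2.imwrite("pics/mt23.png",np.hstack(A))
```

```text
(array([0.453 , 0.2416, 0.204 ]), 'inlier frac', np.float64(0.21))
(array([248.60590363, 212.30573273]), array([0.45450963, 0.24460111, 0.204     ]), array([0.02836297, 0.04347464]))
5.45 [0.46658446 0.24956627 0.23855663] [3.86071217e-04 6.05020125e-01 7.96209771e-01 7.07068812e-04] [ 0.00706577 -0.01251948  0.00697211 -0.00190131  0.00288824 -0.00288242]
```

View pics/mt23.png

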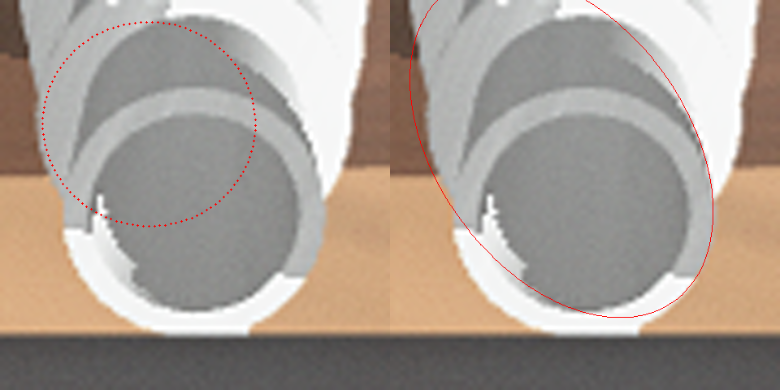

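The mask leaked into the shaded outside. By eye the mouth's centre in the crop is (196,212), which is image pixel (253.7,226).

Run:
```python
from h import *
c=dict(np.load("w6.npz"))
print(plane(c,(253.7,226),.204))
```

```text
[0.46144261 0.2494576  0.204     ]
```

```bash
python3 -m creep '[{"hand":-1,"linear":[-0.0045,0,0],"angular":[0,0,0]},{"hand":-1,"linear":[0,0,-0.018],"angular":[0,0,0]},{"hand":-1,"linear":[0,0,-0.018],"angular":[0,0,0]},{"hand":-1,"linear":[0,0,-0.018],"angular":[0,0,0]},{"hand":-1,"linear":[0,0,0],"angular":[0,0,0]},{"hand":-1,"linear":[0,0,0],"angular":[0,0,0]}]'
python3 - <<'E'
from h import *
s,im1=snap("scene","s7");d,im2=snap("side","d7");w,im3=snap("wrist","w7")
k=lambda im,x,y,h:cv2.resize(im[y-h:y+h,x-h:x+h],(390,390),interpolation=cv2.INTER_CUBIC)
cv2.imwrite("pics/c7.png",np.hstack([k(im1,304,100,50),k(im2,242,280,60)]))
print(telemetry.get_obs()["tcp_pos"])
E
```

```text
clock: 6.05
tcp_pos: [0.4614, 0.2501, 0.1844]
tcp_rot: [0.0, 0.605, 0.796, 0.0]
force: [1.0, -1.2, 0.2]
gripper_width: 0.0876
[0.46159424 0.25034459 0.18467709]
```

View pics/c7.png

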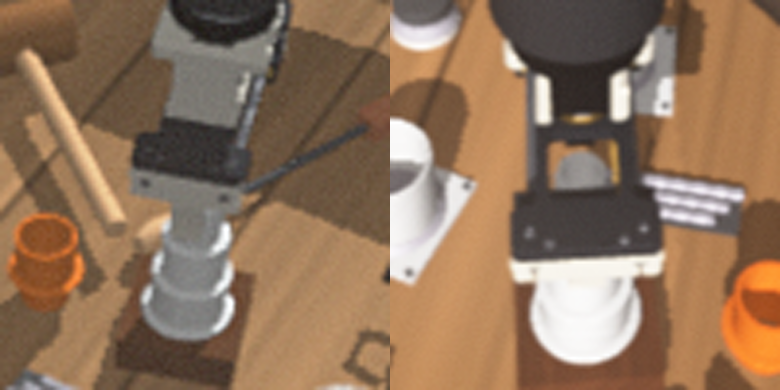

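View pics/w7.png

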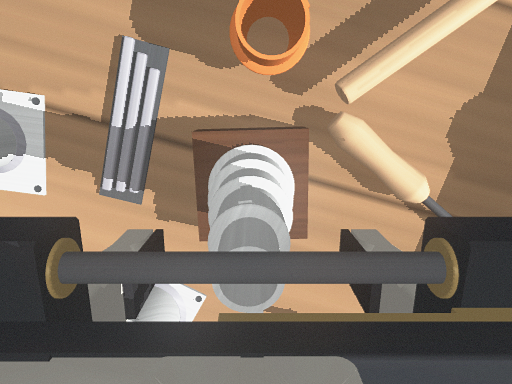

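The collar is centred between the fingers: mouth column about 250, finger midpoint about 251. Closing now.

```bash
python3 -m creep '[{"hand":1,"linear":[0,0,0],"angular":[0,0,0]},{"hand":1,"linear":[0,0,0],"angular":[0,0,0]},{"hand":1,"linear":[0,0,0],"angular":[0,0,0]},{"hand":1,"linear":[0,0,0],"angular":[0,0,0]},{"hand":1,"linear":[0,0,0],"angular":[0,0,0]},{"hand":1,"linear":[0,0,0],"angular":[0,0,0]},{"hand":1,"linear":[0,0,0],"angular":[0,0,0]},{"hand":1,"linear":[0,0,0],"angular":[0,0,0]}]'
```

```text
clock: 7.0
tcp_pos: [0.4611, 0.2497, 0.1832]
tcp_rot: [0.0, 0.605, 0.796, -0.0]
force: [-0.2, -0.0, -1.0]
gripper_width: 0.0295
```

```bash
python3 -m creep '[{"hand":1,"linear":[0,0,0.01],"angular":[0,0,0]},{"hand":1,"linear":[0,0,0.02],"angular":[0,0,0]},{"hand":1,"linear":[0,0,0.02],"angular":[0,0,0]},{"hand":1,"linear":[0,0,0.02],"angular":[0,0,0]},{"hand":1,"linear":[0,0,0.01],"angular":[0,0,0]},{"hand":1,"linear":[0,0,0],"angular":[0,0,0]}]'
python3 - <<'E'
from h import *
s,im1=snap("scene","s8");d,im2=snap("side","d8")
k=lambda im,x,y,h:cv2.resize(im[y-h:y+h,x-h:x+h],(390,390),interpolation=cv2.INTER_CUBIC)
cv2.imwrite("pics/c8.png",np.hstack([k(im1,304,100,50),k(im2,242,280,60)]))
E
```

```text
clock: 7.6
tcp_pos: [0.4616, 0.2503, 0.2649]
tcp_rot: [0.0, 0.605, 0.796, 0.002]
force: [-0.2, 0.8, -1.1]
gripper_width: 0.0295
```

View pics/c8.png

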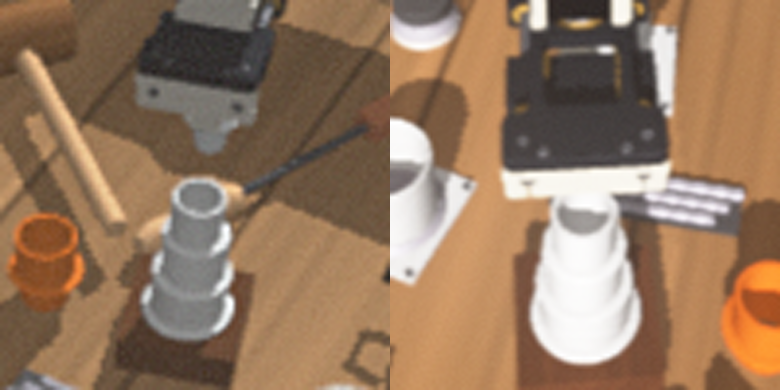

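conn30 came off alone at (208,130) in the crop, and three connectors remain. Travelling to flash30.

```bash
python3 -m creep '[{"hand":1,"linear":[0.005,-0.015,0],"angular":[0,0,0]},{"hand":1,"linear":[0.013,-0.03,0],"angular":[0,0,0]},{"hand":1,"linear":[0.016,-0.034,0],"angular":[0,0,0]},{"hand":1,"linear":[0.016,-0.034,0],"angular":[0,0,0]},{"hand":1,"linear":[0.016,-0.034,0],"angular":[0,0,0]},{"hand":1,"linear":[0.016,-0.034,0],"angular":[0,0,0]},{"hand":1,"linear":[0.016,-0.034,0],"angular":[0,0,0]},{"hand":1,"linear":[0.016,-0.034,0],"angular":[0,0,0]},{"hand":1,"linear":[0.016,-0.034,0],"angular":[0,0,0]},{"hand":1,"linear":[0.016,-0.034,0],"angular":[0,0,0]},{"hand":1,"linear":[0.016,-0.034,0],"angular":[0,0,0]},{"hand":1,"linear":[0.016,-0.034,-0.02],"angular":[0,0,0]},{"hand":1,"linear":[0.012,-0.03,-0.02],"angular":[0,0,0]},{"hand":1,"linear":[0.004,-0.012,-0.02],"angular":[0,0,0]},{"hand":1,"linear":[0,0,-0.02],"angular":[0,0,0]},{"hand":1,"linear":[0,0,0],"angular":[0,0,0]},{"hand":1,"linear":[0,0,0],"angular":[0,0,0]}]'
python3 - <<'E'
from h import *
print(telemetry.get_obs()["tcp_pos"])
c,im=snap("wrist","w9"); np.savez("w9.npz",**c)
snap("scene","s9");snap("side","d9")
print(proj(c,(.6555,-.177,.07)))
E
```

```text
clock: 9.4
tcp_pos: [0.6544, -0.1778, 0.1826]
tcp_rot: [-0.001, 0.605, 0.796, -0.001]
force: [0.6, 0.3, 0.3]
gripper_width: 0.0296
[ 0.65444929 -0.17776357  0.18260216]
[251.44797058 200.00833277]
```

View pics/w9.png

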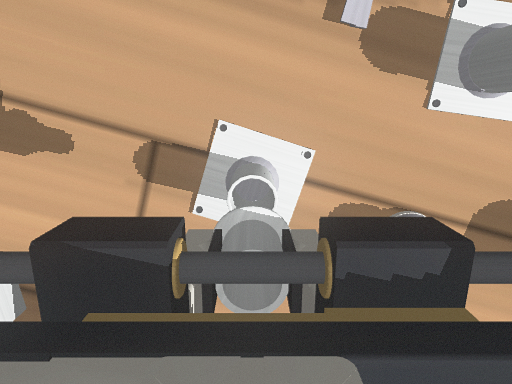

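conn30 hangs over flash30, whose mouth is at (253,198) against a predicted (251,200). I'll overlay the expected bead ring to check the axis in the grip.

```bash
cat >> h.py <<'E'
def ring(im,c,P,r,col=(0,0,255),k=3):
    for a in np.linspace(0,2*np.pi,90):
        q=(proj(c,np.array(P)+r*np.array([np.cos(a),np.sin(a),0]))+.5)*k
        cv2.circle(im,tuple(int(v) for v in q),1,col,-1)
E
python3 - <<'E'
from h import *
im=cv2.imread("pics/w9.png");c=dict(np.load("w9.npz"))
T=np.array([.6544,-.1778,.1826])
b=cv2.resize(im,None,fx=3,fy=3,interpolation=cv2.INTER_CUBIC)
ring(b,c,T-[0,0,.018],.0215); ring(b,c,(.6555,-.177,.07),.0205,(0,160,0)); ring(b,c,T+[0,0,.02],.012,(255,0,0))
cv2.imwrite("pics/o9.png",b[480:1000,500:1050])
E
```

```text
(no output)
```

View pics/o9.png

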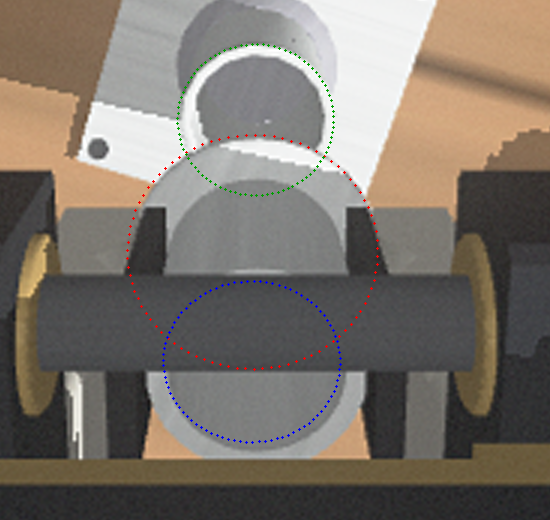

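The rings match, so I'll shift by 1 mm and go down in stages.

```bash
python3 -m creep '[{"hand":1,"linear":[0.001,0.001,-0.02],"angular":[0,0,0]},{"hand":1,"linear":[0,0,-0.02],"angular":[0,0,0]},{"hand":1,"linear":[0,0,-0.015],"angular":[0,0,0]},{"hand":1,"linear":[0,0,-0.01],"angular":[0,0,0]},{"hand":1,"linear":[0,0,-0.005],"angular":[0,0,0]},{"hand":1,"linear":[0,0,-0.005],"angular":[0,0,0]},{"hand":1,"linear":[0,0,0],"angular":[0,0,0]}]';python3 -m creep '[{"hand":1,"linear":[0,0,-0.004],"angular":[0,0,0]},{"hand":1,"linear":[0,0,-0.004],"angular":[0,0,0]},{"hand":1,"linear":[0,0,-0.002],"angular":[0,0,0]},{"hand":1,"linear":[0,0,0],"angular":[0,0,0]}]'
```

```text
clock: 10.25
tcp_pos: [0.656, -0.1762, 0.1081]
tcp_rot: [-0.0, 0.605, 0.796, -0.0]
force: [-0.8, -0.4, -1.3]
gripper_width: 0.0296
clock: 10.65
tcp_pos: [0.6558, -0.1762, 0.0979]
tcp_rot: [-0.0, 0.605, 0.796, -0.0]
force: [0.1, 0.5, -0.2]
gripper_width: 0.0294
```

```bash
python3 -m creep '[{"hand":1,"linear":[0,0,-0.002],"angular":[0,0,0]},{"hand":1,"linear":[0,0,-0.002],"angular":[0,0,0]},{"hand":1,"linear":[0,0,0],"angular":[0,0,0]}]';python3 -m creep '[{"hand":1,"linear":[0,0,-0.001],"angular":[0,0,0]},{"hand":1,"linear":[0,0,0],"angular":[0,0,0]}]';python3 -m creep '[{"hand":1,"linear":[0,0,-0.001],"angular":[0,0,0]},{"hand":1,"linear":[0,0,0],"angular":[0,0,0]}]'
```

```text
clock: 10.95
tcp_pos: [0.6559, -0.1762, 0.0939]
tcp_rot: [-0.0, 0.605, 0.796, -0.0]
force: [-0.3, 1.7, -0.6]
gripper_width: 0.0293
clock: 11.15
tcp_pos: [0.656, -0.1762, 0.0932]
tcp_rot: [-0.0, 0.605, 0.796, -0.0]
force: [0.2, -0.2, -1.4]
gripper_width: 0.0294
clock: 11.35
tcp_pos: [0.656, -0.1762, 0.0922]
tcp_rot: [-0.0, 0.605, 0.796, -0.0]
force: [-0.5, -0.1, -0.5]
gripper_width: 0.0295
```

```bash
python3 -m creep '[{"hand":1,"linear":[0,0,-0.001],"angular":[0,0,0]},{"hand":1,"linear":[0,0,0],"angular":[0,0,0]}]';python3 -m creep '[{"hand":1,"linear":[0,0,-0.0005],"angular":[0,0,0]},{"hand":1,"linear":[0,0,0],"angular":[0,0,0]}]'
```

```text
clock: 11.55
tcp_pos: [0.6561, -0.1762, 0.0912]
tcp_rot: [0.0, 0.605, 0.796, 0.0]
force: [0.3, 0.5, -0.8]
gripper_width: 0.0293
clock: 11.75
tcp_pos: [0.6561, -0.1762, 0.0911]
tcp_rot: [0.0, 0.605, 0.796, 0.0]
force: [-1.3, 0.1, 2.8]
gripper_width: 0.0296
```

Contact: +2.8 N at TCP z 0.0911, as expected for the bead landing on the rim. Now I'll release and rise.

```bash
python3 -m creep '[{"hand":-1,"linear":[0,0,0],"angular":[0,0,0]},{"hand":-1,"linear":[0,0,0],"angular":[0,0,0]},{"hand":-1,"linear":[0,0,0],"angular":[0,0,0]},{"hand":-1,"linear":[0,0,0],"angular":[0,0,0]},{"hand":-1,"linear":[0,0,0],"angular":[0,0,0]},{"hand":-1,"linear":[0,0,0.01],"angular":[0,0,0]},{"hand":-1,"linear":[0,0,0.03],"angular":[0,0,0]},{"hand":-1,"linear":[0,0,0.04],"angular":[0,0,0]},{"hand":-1,"linear":[-0.015,0.015,0.04],"angular":[0,0,0]},{"hand":-1,"linear":[-0.015,0.034,0.04],"angular":[0,0,0]},{"hand":-1,"linear":[-0.016,0.034,0.005],"angular":[0,0,0]},{"hand":-1,"linear":[-0.016,0.034,0],"angular":[0,0,0]}]'
python3 - <<'E'
from h import *
s,im1=snap("scene","s10");d,im2=snap("side","d10");w,im3=snap("wrist","w10")
k=lambda im,x,y,h:cv2.resize(im[y-h:y+h,x-h:x+h],(390,390),interpolation=cv2.INTER_CUBIC)
cv2.imwrite("pics/c10.png",np.hstack([k(im1,291,257,35),k(im2,213,175,35)]))
E
```

```text
clock: 12.95
tcp_pos: [0.5955, -0.0612, 0.2555]
tcp_rot: [0.002, 0.605, 0.796, 0.002]
force: [0.6, 0.6, -0.4]
gripper_width: 0.0879
```

View pics/c10.png

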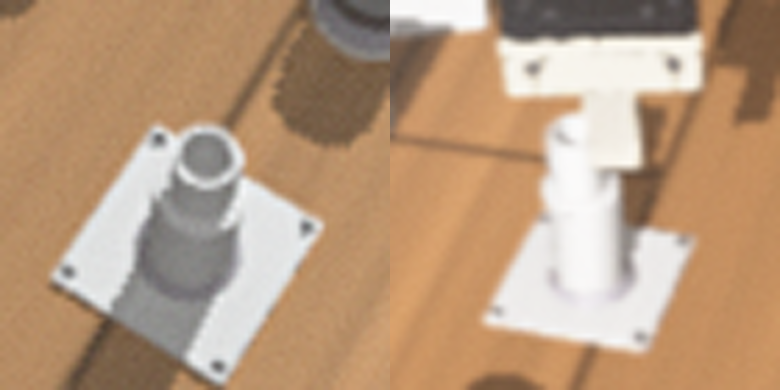

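conn30 stands upright in flash30 with its bead on the rim (crop bead at (200,205)). Back to the stack for conn41, whose grasp TCP z is about 0.142.

```bash
python3 -m creep '[{"hand":-1,"linear":[-0.014,0.034,0],"angular":[0,0,0]},{"hand":-1,"linear":[-0.015,0.034,0],"angular":[0,0,0]},{"hand":-1,"linear":[-0.015,0.034,0],"angular":[0,0,0]},{"hand":-1,"linear":[-0.015,0.034,0],"angular":[0,0,0]},{"hand":-1,"linear":[-0.015,0.034,0],"angular":[0,0,0]},{"hand":-1,"linear":[-0.015,0.034,0],"angular":[0,0,0]},{"hand":-1,"linear":[-0.015,0.034,0],"angular":[0,0,0]},{"hand":-1,"linear":[-0.015,0.034,-0.01],"angular":[0,0,0]},{"hand":-1,"linear":[-0.01,0.025,-0.02],"angular":[0,0,0]},{"hand":-1,"linear":[-0.004,0.012,-0.02],"angular":[0,0,0]},{"hand":-1,"linear":[0,0,0],"angular":[0,0,0]},{"hand":-1,"linear":[0,0,0],"angular":[0,0,0]}]'
python3 - <<'E'
from h import *
T=telemetry.get_obs()["tcp_pos"];print(T)
c,im=snap("wrist","w11")
b=cv2.resize(im,None,fx=3,fy=3,interpolation=cv2.INTER_CUBIC)
ring(b,c,(.4615,.2495,.162),.0205); ring(b,c,(.4615,.2495,.162),.0175)
cv2.imwrite("pics/o11.png",b[400:950,480:1030])
E
```

```text
clock: 14.3
tcp_pos: [0.4628, 0.2466, 0.2027]
tcp_rot: [0.0, 0.605, 0.797, -0.0]
force: [0.6, -0.2, 1.4]
gripper_width: 0.0874
[0.46282094 0.24660586 0.20266267]
```

View pics/o11.png

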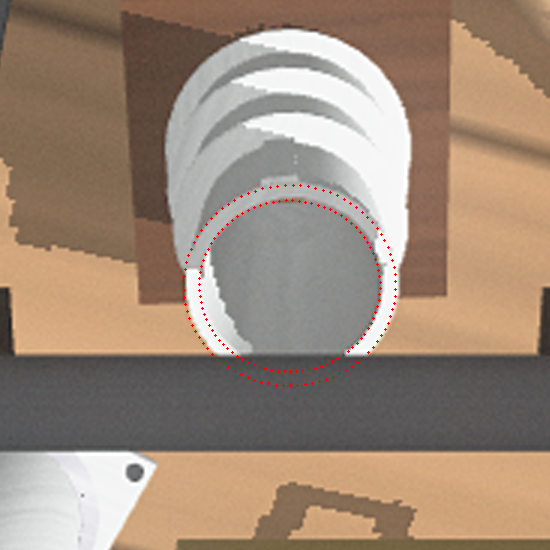

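The rings lie on conn41's collar, so the stack axis at (0.4615,0.2495) holds.

```bash
python3 -m creep '[{"hand":-1,"linear":[-0.0013,0.003,-0.01],"angular":[0,0,0]},{"hand":-1,"linear":[0,0,-0.02],"angular":[0,0,0]},{"hand":-1,"linear":[0,0,-0.02],"angular":[0,0,0]},{"hand":-1,"linear":[0,0,-0.0107],"angular":[0,0,0]},{"hand":-1,"linear":[0,0,0],"angular":[0,0,0]},{"hand":-1,"linear":[0,0,0],"angular":[0,0,0]}]'; python3 -m creep '[{"hand":1,"linear":[0,0,0],"angular":[0,0,0]},{"hand":1,"linear":[0,0,0],"angular":[0,0,0]},{"hand":1,"linear":[0,0,0],"angular":[0,0,0]},{"hand":1,"linear":[0,0,0],"angular":[0,0,0]},{"hand":1,"linear":[0,0,0],"angular":[0,0,0]},{"hand":1,"linear":[0,0,0],"angular":[0,0,0]},{"hand":1,"linear":[0,0,0],"angular":[0,0,0]},{"hand":1,"linear":[0,0,0],"angular":[0,0,0]}]'; python3 -m creep '[{"hand":1,"linear":[0,0,0.005],"angular":[0,0,0]},{"hand":1,"linear":[0,0,0.015],"angular":[0,0,0]},{"hand":1,"linear":[0,0,0.02],"angular":[0,0,0]},{"hand":1,"linear":[0,0,0.02],"angular":[0,0,0]},{"hand":1,"linear":[0,0,0.02],"angular":[0,0,0]},{"hand":1,"linear":[0,0,0.01],"angular":[0,0,0]},{"hand":1,"linear":[0,0,0],"angular":[0,0,0]}]'
python3 - <<'E'
from h import *
s,im1=snap("scene","s12");d,im2=snap("side","d12")
k=lambda im,x,y,h:cv2.resize(im[y-h:y+h,x-h:x+h],(390,390),interpolation=cv2.INTER_CUBIC)
cv2.imwrite("pics/c12.png",np.hstack([k(im1,304,100,50),k(im2,242,280,60)]))
E
```

```text
clock: 14.95
tcp_pos: [0.4615, 0.2499, 0.1422]
tcp_rot: [0.0, 0.605, 0.796, 0.0]
force: [-0.3, 0.3, 0.5]
gripper_width: 0.0879
clock: 15.75
tcp_pos: [0.461, 0.2499, 0.1417]
tcp_rot: [-0.0, 0.605, 0.796, -0.0]
force: [-0.4, -0.5, 0.3]
gripper_width: 0.0404
clock: 16.45
tcp_pos: [0.4615, 0.2504, 0.2331]
tcp_rot: [0.0, 0.605, 0.796, 0.001]
force: [0.1, -0.1, -1.4]
gripper_width: 0.0409
```

View pics/c12.png

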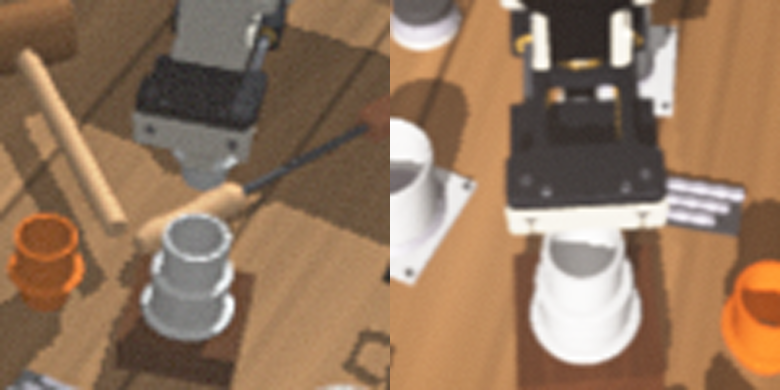

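conn41 lifted alone. Moving to flash41.

```bash
python3 -m creep '[{"hand":1,"linear":[0.002,-0.015,0],"angular":[0,0,0]},{"hand":1,"linear":[0.004,-0.033,0],"angular":[0,0,0]},{"hand":1,"linear":[0.004,-0.035,0],"angular":[0,0,0]},{"hand":1,"linear":[0.004,-0.035,0],"angular":[0,0,0]},{"hand":1,"linear":[0.004,-0.035,0],"angular":[0,0,0]},{"hand":1,"linear":[0.004,-0.035,0],"angular":[0,0,0]},{"hand":1,"linear":[0.004,-0.033,-0.01],"angular":[0,0,0]},{"hand":1,"linear":[0.003,-0.02,-0.02],"angular":[0,0,0]},{"hand":1,"linear":[0.001,-0.007,-0.02],"angular":[0,0,0]},{"hand":1,"linear":[0,0,0],"angular":[0,0,0]},{"hand":1,"linear":[0,0,0],"angular":[0,0,0]}]'
python3 - <<'E'
from h import *
T=telemetry.get_obs()["tcp_pos"];print(T)
c,im=snap("wrist","w13")
b=cv2.resize(im,None,fx=3,fy=3,interpolation=cv2.INTER_CUBIC)
ring(b,c,(.491,.002,.07),.026,(0,160,0)); ring(b,c,T-[0,0,.018],.027)
cv2.imwrite("pics/o13.png",b[400:1000,450:1080])
E
```

```text
clock: 17.65
tcp_pos: [0.4906, 0.0014, 0.1814]
tcp_rot: [-0.0, 0.605, 0.796, -0.001]
force: [-0.5, -1.1, -0.2]
gripper_width: 0.0407
[0.4905938  0.00135593 0.18136214]
```

View pics/o13.png

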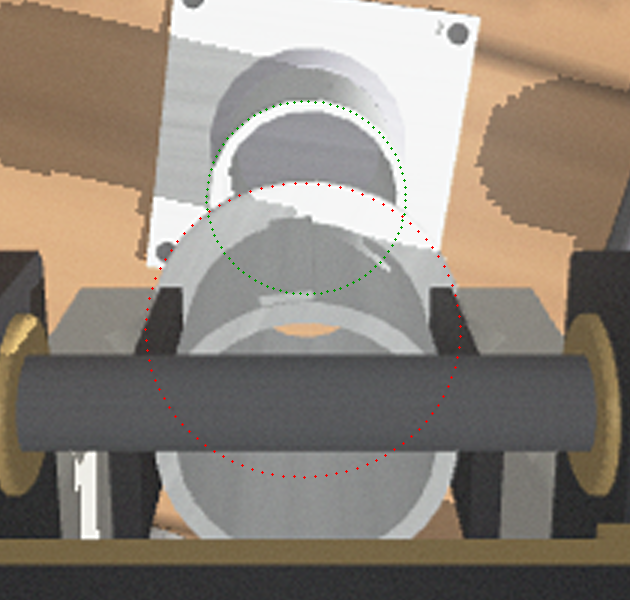

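The rim and bead rings match to within about 1 mm. Going down.

```bash
python3 -m creep '[{"hand":1,"linear":[0.0004,0.0004,-0.02],"angular":[0,0,0]},{"hand":1,"linear":[0,0,-0.02],"angular":[0,0,0]},{"hand":1,"linear":[0,0,-0.015],"angular":[0,0,0]},{"hand":1,"linear":[0,0,-0.01],"angular":[0,0,0]},{"hand":1,"linear":[0,0,-0.005],"angular":[0,0,0]},{"hand":1,"linear":[0,0,-0.005],"angular":[0,0,0]},{"hand":1,"linear":[0,0,0],"angular":[0,0,0]}]';python3 -m creep '[{"hand":1,"linear":[0,0,-0.004],"angular":[0,0,0]},{"hand":1,"linear":[0,0,-0.004],"angular":[0,0,0]},{"hand":1,"linear":[0,0,-0.003],"angular":[0,0,0]},{"hand":1,"linear":[0,0,0],"angular":[0,0,0]}]'
```

```text
clock: 18.4
tcp_pos: [0.4915, 0.0025, 0.1067]
tcp_rot: [0.0, 0.605, 0.796, 0.0]
force: [0.5, 0.5, -1.0]
gripper_width: 0.0405
clock: 18.8
tcp_pos: [0.4911, 0.0022, 0.0953]
tcp_rot: [-0.0, 0.605, 0.796, -0.0]
force: [-1.0, -0.8, -1.6]
gripper_width: 0.0406
```

```bash
python3 -m creep '[{"hand":1,"linear":[0,0,-0.0015],"angular":[0,0,0]},{"hand":1,"linear":[0,0,-0.0015],"angular":[0,0,0]},{"hand":1,"linear":[0,0,0],"angular":[0,0,0]}]';python3 -m creep '[{"hand":1,"linear":[0,0,-0.0007],"angular":[0,0,0]},{"hand":1,"linear":[0,0,0],"angular":[0,0,0]}]';python3 -m creep '[{"hand":1,"linear":[0,0,-0.0005],"angular":[0,0,0]},{"hand":1,"linear":[0,0,0],"angular":[0,0,0]}]'
```

```text
clock: 19.1
tcp_pos: [0.4913, 0.0023, 0.0925]
tcp_rot: [-0.0, 0.605, 0.796, -0.0]
force: [-0.2, -0.0, -1.0]
gripper_width: 0.041
clock: 19.3
tcp_pos: [0.4914, 0.0023, 0.092]
tcp_rot: [0.0, 0.605, 0.796, 0.0]
force: [-0.8, 0.4, -1.9]
gripper_width: 0.0407
clock: 19.5
tcp_pos: [0.4915, 0.0023, 0.0917]
tcp_rot: [0.0, 0.605, 0.796, 0.0]
force: [-1.2, -0.2, 2.6]
gripper_width: 0.0406
```

Contact at TCP z 0.0917 with +2.6 N, as expected. I'll release, rise and return to the stack for conn52 (TCP z about 0.100).

```bash
python3 -m creep '[{"hand":-1,"linear":[0,0,0],"angular":[0,0,0]},{"hand":-1,"linear":[0,0,0],"angular":[0,0,0]},{"hand":-1,"linear":[0,0,0],"angular":[0,0,0]},{"hand":-1,"linear":[0,0,0],"angular":[0,0,0]},{"hand":-1,"linear":[0,0,0.01],"angular":[0,0,0]},{"hand":-1,"linear":[0,0,0.03],"angular":[0,0,0]},{"hand":-1,"linear":[0,0,0.03],"angular":[0,0,0]},{"hand":-1,"linear":[-0.002,0.015,0.03],"angular":[0,0,0]},{"hand":-1,"linear":[-0.004,0.033,0.01],"angular":[0,0,0]},{"hand":-1,"linear":[-0.004,0.035,0],"angular":[0,0,0]},{"hand":-1,"linear":[-0.004,0.035,0],"angular":[0,0,0]},{"hand":-1,"linear":[-0.004,0.035,0],"angular":[0,0,0]},{"hand":-1,"linear":[-0.004,0.035,-0.01],"angular":[0,0,0]},{"hand":-1,"linear":[-0.004,0.033,-0.01],"angular":[0,0,0]},{"hand":-1,"linear":[-0.003,0.02,-0.02],"angular":[0,0,0]},{"hand":-1,"linear":[-0.001,0.006,-0.01],"angular":[0,0,0]},{"hand":-1,"linear":[0,0,0],"angular":[0,0,0]},{"hand":-1,"linear":[0,0,0],"angular":[0,0,0]}]'
python3 - <<'E'
from h import *
T=telemetry.get_obs()["tcp_pos"];print(T)
c,im=snap("wrist","w14");s,im1=snap("scene","s14");d,im2=snap("side","d14")
b=cv2.resize(im,None,fx=3,fy=3,interpolation=cv2.INTER_CUBIC)
ring(b,c,(.4615,.2495,.120),.026); ring(b,c,(.4615,.2495,.120),.023)
k=lambda im,x,y,h:cv2.resize(im[y-h:y+h,x-h:x+h],(390,390),interpolation=cv2.INTER_CUBIC)
cv2.imwrite("pics/o14.png",np.vstack([cv2.resize(b[400:960,400:1180],(780,560))[:200+190],np.hstack([k(im1,271,182,35),k(im2,253,230,35)])])[:590+200])
cv2.imwrite("pics/o14.png",cv2.resize(cv2.imread("pics/o14.png"),(585,585)))
E
```

```text
clock: 21.3
tcp_pos: [0.4616, 0.2488, 0.152]
tcp_rot: [0.0, 0.605, 0.796, -0.0]
force: [0.1, -0.1, 0.1]
gripper_width: 0.0876
[0.46155406 0.24881035 0.15202743]
```

View pics/o14.png

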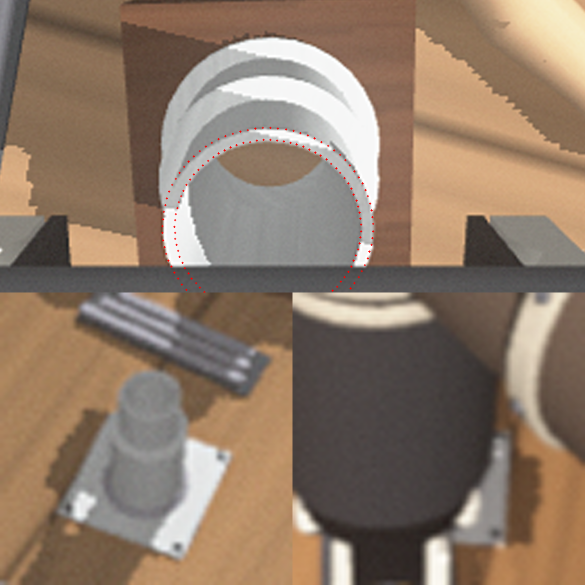

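conn41 stands home in flash41 (scene view), and conn52's collar matches the rings. Next I grasp conn52.

```bash
python3 -m creep '[{"hand":-1,"linear":[0,0.0007,-0.01],"angular":[0,0,0]},{"hand":-1,"linear":[0,0,-0.02],"angular":[0,0,0]},{"hand":-1,"linear":[0,0,-0.015],"angular":[0,0,0]},{"hand":-1,"linear":[0,0,-0.007],"angular":[0,0,0]},{"hand":-1,"linear":[0,0,0],"angular":[0,0,0]},{"hand":-1,"linear":[0,0,0],"angular":[0,0,0]}]'; python3 -m creep '[{"hand":1,"linear":[0,0,0],"angular":[0,0,0]},{"hand":1,"linear":[0,0,0],"angular":[0,0,0]},{"hand":1,"linear":[0,0,0],"angular":[0,0,0]},{"hand":1,"linear":[0,0,0],"angular":[0,0,0]},{"hand":1,"linear":[0,0,0],"angular":[0,0,0]},{"hand":1,"linear":[0,0,0],"angular":[0,0,0]},{"hand":1,"linear":[0,0,0],"angular":[0,0,0]}]'; python3 -m creep '[{"hand":1,"linear":[0,0,0.005],"angular":[0,0,0]},{"hand":1,"linear":[0,0,0.015],"angular":[0,0,0]},{"hand":1,"linear":[0,0,0.02],"angular":[0,0,0]},{"hand":1,"linear":[0,0,0.02],"angular":[0,0,0]},{"hand":1,"linear":[0,0,0.02],"angular":[0,0,0]},{"hand":1,"linear":[0,0,0.02],"angular":[0,0,0]},{"hand":1,"linear":[0,0,0.02],"angular":[0,0,0]},{"hand":1,"linear":[0,0,0.015],"angular":[0,0,0]},{"hand":1,"linear":[0,0,0],"angular":[0,0,0]}]'
python3 - <<'E'
from h import *
s,im1=snap("scene","s15");d,im2=snap("side","d15")
k=lambda im,x,y,h:cv2.resize(im[y-h:y+h,x-h:x+h],(390,390),interpolation=cv2.INTER_CUBIC)
cv2.imwrite("pics/c15.png",np.hstack([k(im1,304,100,50),k(im2,242,280,60)]))
E
```

```text
clock: 22.05
tcp_pos: [0.4617, 0.2501, 0.0998]
tcp_rot: [0.0, 0.605, 0.796, 0.0]
force: [0.3, -0.4, 2.0]
gripper_width: 0.0881
clock: 22.75
tcp_pos: [0.4614, 0.25, 0.0996]
tcp_rot: [0.0, 0.605, 0.796, 0.0]
force: [-1.0, -0.4, 2.4]
gripper_width: 0.0511
clock: 23.65
tcp_pos: [0.4622, 0.2507, 0.2368]
tcp_rot: [0.0, 0.605, 0.796, 0.002]
force: [0.9, 0.7, -2.0]
gripper_width: 0.0509
```

View pics/c15.png

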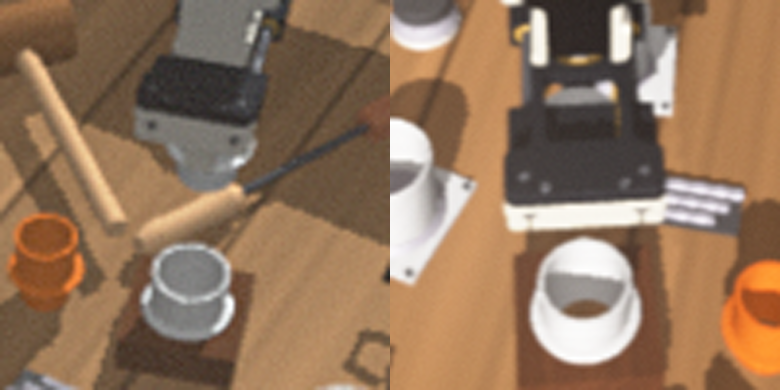

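conn52 is lifted alone, and only conn63 remains in the block. Going to flash52.

```bash
python3 -m creep '[{"hand":1,"linear":[0,-0.015,0],"angular":[0,0,0]},{"hand":1,"linear":[0,-0.03,0],"angular":[0,0,0]},{"hand":1,"linear":[0,-0.035,0],"angular":[0,0,0]},{"hand":1,"linear":[0,-0.035,0],"angular":[0,0,0]},{"hand":1,"linear":[0,-0.035,0],"angular":[0,0,0]},{"hand":1,"linear":[0,-0.035,0],"angular":[0,0,0]},{"hand":1,"linear":[0,-0.035,0],"angular":[0,0,0]},{"hand":1,"linear":[-0.003,-0.035,0],"angular":[0,0,0]},{"hand":1,"linear":[-0.003,-0.035,0],"angular":[0,0,0]},{"hand":1,"linear":[-0.003,-0.035,0],"angular":[0,0,0]},{"hand":1,"linear":[-0.003,-0.035,0],"angular":[0,0,0]},{"hand":1,"linear":[-0.003,-0.035,0],"angular":[0,0,0]},{"hand":1,"linear":[-0.003,-0.035,0],"angular":[0,0,0]},{"hand":1,"linear":[-0.003,-0.035,-0.01],"angular":[0,0,0]},{"hand":1,"linear":[-0.003,-0.03,-0.02],"angular":[0,0,0]},{"hand":1,"linear":[0,-0.018,-0.02],"angular":[0,0,0]},{"hand":1,"linear":[0,0,0],"angular":[0,0,0]},{"hand":1,"linear":[0,0,0],"angular":[0,0,0]}]'
python3 - <<'E'
from h import *
T=telemetry.get_obs()["tcp_pos"];print(T)
c,im=snap("wrist","w16")
b=cv2.resize(im,None,fx=3,fy=3,interpolation=cv2.INTER_CUBIC)
ring(b,c,(.438,-.2625,.07),.0315,(0,160,0)); ring(b,c,T-[0,0,.018],.0325)
cv2.imwrite("pics/o16.png",b[350:950,420:1100])
E
```

```text
clock: 25.55
tcp_pos: [0.4361, -0.2634, 0.1834]
tcp_rot: [-0.001, 0.605, 0.796, -0.001]
force: [0.3, 0.2, -0.5]
gripper_width: 0.0509
[ 0.43613823 -0.26342632  0.18337285]
```

View pics/o16.png

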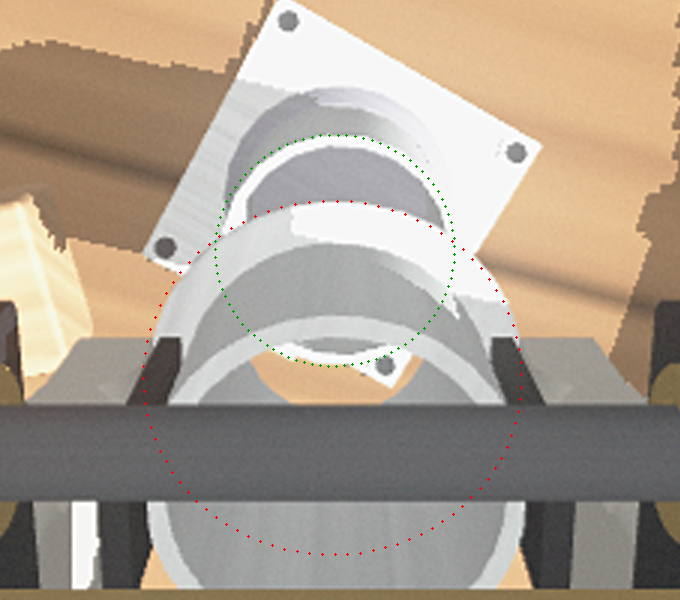

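Rim and bead rings match. Going down.

```bash
python3 -m creep '[{"hand":1,"linear":[0.0015,0.0006,-0.02],"angular":[0,0,0]},{"hand":1,"linear":[0,0,-0.02],"angular":[0,0,0]},{"hand":1,"linear":[0,0,-0.015],"angular":[0,0,0]},{"hand":1,"linear":[0,0,-0.01],"angular":[0,0,0]},{"hand":1,"linear":[0,0,-0.006],"angular":[0,0,0]},{"hand":1,"linear":[0,0,-0.006],"angular":[0,0,0]},{"hand":1,"linear":[0,0,0],"angular":[0,0,0]}]';python3 -m creep '[{"hand":1,"linear":[0,0,-0.004],"angular":[0,0,0]},{"hand":1,"linear":[0,0,-0.004],"angular":[0,0,0]},{"hand":1,"linear":[0,0,-0.003],"angular":[0,0,0]},{"hand":1,"linear":[0,0,0],"angular":[0,0,0]}]'
```

```text
clock: 26.3
tcp_pos: [0.4389, -0.2622, 0.1073]
tcp_rot: [-0.0, 0.605, 0.796, -0.0]
force: [0.1, -0.7, -1.4]
gripper_width: 0.0507
clock: 26.7
tcp_pos: [0.4386, -0.2624, 0.0961]
tcp_rot: [-0.0, 0.605, 0.796, -0.0]
force: [-0.1, 0.2, -1.1]
gripper_width: 0.0507
```

```bash
python3 -m creep '[{"hand":1,"linear":[0,0,-0.002],"angular":[0,0,0]},{"hand":1,"linear":[0,0,-0.0015],"angular":[0,0,0]},{"hand":1,"linear":[0,0,0],"angular":[0,0,0]}]';python3 -m creep '[{"hand":1,"linear":[0,0,-0.0007],"angular":[0,0,0]},{"hand":1,"linear":[0,0,0],"angular":[0,0,0]}]';python3 -m creep '[{"hand":1,"linear":[0,0,-0.0005],"angular":[0,0,0]},{"hand":1,"linear":[0,0,0],"angular":[0,0,0]}]'
```

```text
clock: 27.0
tcp_pos: [0.4388, -0.2624, 0.0928]
tcp_rot: [-0.0, 0.605, 0.796, -0.0]
force: [0.1, 0.5, -1.9]
gripper_width: 0.0507
clock: 27.2
tcp_pos: [0.4389, -0.2624, 0.0923]
tcp_rot: [0.0, 0.605, 0.796, 0.0]
force: [-0.4, 0.3, -1.1]
gripper_width: 0.0508
clock: 27.4
tcp_pos: [0.4389, -0.2624, 0.0918]
tcp_rot: [0.0, 0.605, 0.796, 0.0]
force: [0.9, 0.3, -1.6]
gripper_width: 0.0506
```

```bash
python3 -m creep '[{"hand":1,"linear":[0,0,-0.0005],"angular":[0,0,0]},{"hand":1,"linear":[0,0,0],"angular":[0,0,0]}]'; python3 -m creep '[{"hand":1,"linear":[0,0,-0.0005],"angular":[0,0,0]},{"hand":1,"linear":[0,0,0],"angular":[0,0,0]}]'
```

```text
clock: 27.6
tcp_pos: [0.439, -0.2624, 0.0916]
tcp_rot: [0.0, 0.605, 0.796, -0.0]
force: [-0.9, 0.9, 3.5]
gripper_width: 0.0511
clock: 27.8
tcp_pos: [0.439, -0.2624, 0.0916]
tcp_rot: [0.0, 0.605, 0.796, 0.0]
force: [-3.6, 3.6, 8.6]
gripper_width: 0.051
```

Seated (z stopped at 0.0916, +8.6 N). I'll release and return for conn63 (TCP z about 0.058).

```bash
python3 -m creep '[{"hand":-1,"linear":[0,0,0],"angular":[0,0,0]},{"hand":-1,"linear":[0,0,0],"angular":[0,0,0]},{"hand":-1,"linear":[0,0,0],"angular":[0,0,0]},{"hand":-1,"linear":[0,0,0],"angular":[0,0,0]},{"hand":-1,"linear":[0,0,0.01],"angular":[0,0,0]},{"hand":-1,"linear":[0,0,0.03],"angular":[0,0,0]},{"hand":-1,"linear":[0,0,0.04],"angular":[0,0,0]},{"hand":-1,"linear":[0,0.015,0.03],"angular":[0,0,0]},{"hand":-1,"linear":[0,0.03,0.01],"angular":[0,0,0]},{"hand":-1,"linear":[0,0.035,0],"angular":[0,0,0]},{"hand":-1,"linear":[0,0.035,0],"angular":[0,0,0]},{"hand":-1,"linear":[0,0.035,0],"angular":[0,0,0]}]'
python3 - <<'E'
from h import *
s,im1=snap("scene","s17");d,im2=snap("side","d17")
k=lambda im,x,y,h:cv2.resize(im[y-h:y+h,x-h:x+h],(390,390),interpolation=cv2.INTER_CUBIC)
cv2.imwrite("pics/c17.png",np.hstack([k(im1,203,243,35),k(im2,286,172,35)]))
E
python3 -m creep '[{"hand":-1,"linear":[0.002,0.035,0],"angular":[0,0,0]},{"hand":-1,"linear":[0.002,0.035,0],"angular":[0,0,0]},{"hand":-1,"linear":[0.002,0.035,0],"angular":[0,0,0]},{"hand":-1,"linear":[0.003,0.035,0],"angular":[0,0,0]},{"hand":-1,"linear":[0.003,0.035,0],"angular":[0,0,0]},{"hand":-1,"linear":[0.003,0.035,0],"angular":[0,0,0]},{"hand":-1,"linear":[0.003,0.035,0],"angular":[0,0,0]},{"hand":-1,"linear":[0.002,0.035,-0.02],"angular":[0,0,0]},{"hand":-1,"linear":[0.001,0.035,-0.03],"angular":[0,0,0]},{"hand":-1,"linear":[0.001,0.03,-0.03],"angular":[0,0,0]},{"hand":-1,"linear":[0,0.015,-0.02],"angular":[0,0,0]},{"hand":-1,"linear":[0,0,0],"angular":[0,0,0]},{"hand":-1,"linear":[0,0,0],"angular":[0,0,0]}]'
python3 - <<'E'
from h import *
T=telemetry.get_obs()["tcp_pos"];print(T)
c,im=snap("wrist","w18")
b=cv2.resize(im,None,fx=3,fy=3,interpolation=cv2.INTER_CUBIC)
ring(b,c,(.4615,.2495,.078),.0315); ring(b,c,(.4615,.2495,.078),.0285)
cv2.imwrite("pics/o18.png",b[300:900,400:1150])
E
```

```text
clock: 29.0
tcp_pos: [0.4388, -0.1113, 0.2118]
tcp_rot: [0.0, 0.605, 0.796, 0.0]
force: [-0.0, 0.4, 0.6]
gripper_width: 0.0872
clock: 30.4
tcp_pos: [0.4611, 0.2473, 0.1109]
tcp_rot: [0.0, 0.605, 0.797, -0.001]
force: [1.3, -0.0, -0.2]
gripper_width: 0.0875
[0.46106647 0.24725398 0.11091742]
```

View pics/c17.png

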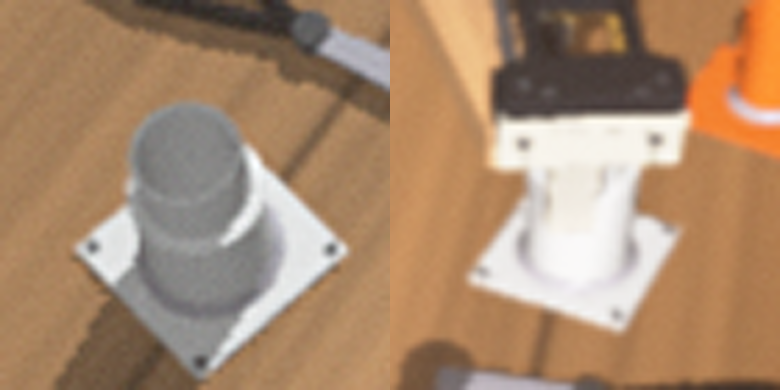

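View pics/o18.png

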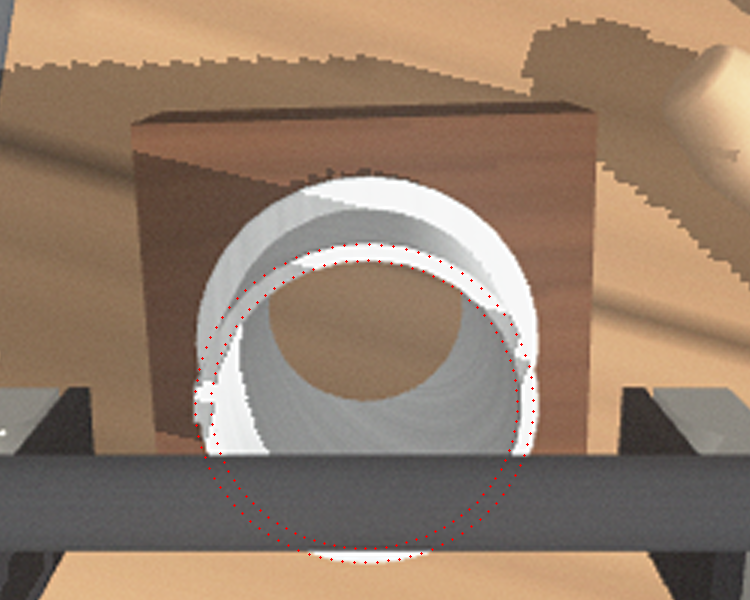

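conn52 is home in flash52, and conn63's collar matches the rings. The tool handle at the crop's top right is close, so I'll check the left finger's clearance to it.

Run:
```python
from h import *
c=vision.get_calibration("wrist")
for z in (.015,.03): print(z,[plane(c,((400+x)/3,(300+y)/3),z).round(3) for x,y in ((668,105),(745,185))])
c5=dict(np.load("w5.npz"));print([plane(c5,p,.02).round(3) for p in ((305,130),(320,122),(362,165),(350,172))])
x=np.array([-.268,.963]);print("finger",np.array([.4615,.2495])+x*.065, np.array([.4615,.2495])+x*.044)
```

```text
0.015 [array([0.393, 0.305, 0.015]), array([0.406, 0.329, 0.015])]
0.03 [array([0.393, 0.3  , 0.03 ]), array([0.405, 0.323, 0.03 ])]
[array([0.395, 0.31 , 0.02 ]), array([0.378, 0.328, 0.02 ]), array([0.422, 0.41 , 0.02 ]), array([0.437, 0.396, 0.02 ])]
finger [0.44408  0.312095] [0.449708 0.291872]
```

```bash
python3 -m creep '[{"hand":-1,"linear":[0.0005,0.0023,-0.01],"angular":[0,0,0]},{"hand":-1,"linear":[0,0,-0.02],"angular":[0,0,0]},{"hand":-1,"linear":[0,0,-0.015],"angular":[0,0,0]},{"hand":-1,"linear":[0,0,-0.008],"angular":[0,0,0]},{"hand":-1,"linear":[0,0,0],"angular":[0,0,0]},{"hand":-1,"linear":[0,0,0],"angular":[0,0,0]}]'; python3 -m creep '[{"hand":1,"linear":[0,0,0],"angular":[0,0,0]},{"hand":1,"linear":[0,0,0],"angular":[0,0,0]},{"hand":1,"linear":[0,0,0],"angular":[0,0,0]},{"hand":1,"linear":[0,0,0],"angular":[0,0,0]},{"hand":1,"linear":[0,0,0],"angular":[0,0,0]},{"hand":1,"linear":[0,0,0],"angular":[0,0,0]},{"hand":1,"linear":[0,0,0],"angular":[0,0,0]}]'; python3 -m creep '[{"hand":1,"linear":[0,0,0.005],"angular":[0,0,0]},{"hand":1,"linear":[0,0,0.015],"angular":[0,0,0]},{"hand":1,"linear":[0,0,0.02],"angular":[0,0,0]},{"hand":1,"linear":[0,0,0.02],"angular":[0,0,0]},{"hand":1,"linear":[0,0,0.02],"angular":[0,0,0]},{"hand":1,"linear":[0,0,0.02],"angular":[0,0,0]},{"hand":1,"linear":[0,0,0.02],"angular":[0,0,0]},{"hand":1,"linear":[0,0,0.015],"angular":[0,0,0]},{"hand":1,"linear":[0,0,0],"angular":[0,0,0]}]'
python3 - <<'E'
from h import *
s,im1=snap("scene","s19");d,im2=snap("side","d19")
k=lambda im,x,y,h:cv2.resize(im[y-h:y+h,x-h:x+h],(390,390),interpolation=cv2.INTER_CUBIC)
cv2.imwrite("pics/c19.png",np.hstack([k(im1,304,100,50),k(im2,242,280,60)]))
E
```

```text
clock: 31.05
tcp_pos: [0.4618, 0.25, 0.0584]
tcp_rot: [0.0, 0.605, 0.796, 0.0]
force: [-0.4, -0.9, -0.9]
gripper_width: 0.0876
clock: 31.75
tcp_pos: [0.4615, 0.2501, 0.0581]
tcp_rot: [0.0, 0.605, 0.796, 0.0]
force: [-1.3, -0.4, 5.8]
gripper_width: 0.0615
clock: 32.65
tcp_pos: [0.4621, 0.2506, 0.1947]
tcp_rot: [0.0, 0.605, 0.796, 0.002]
force: [0.2, -0.2, -0.9]
gripper_width: 0.0611
```

View pics/c19.png

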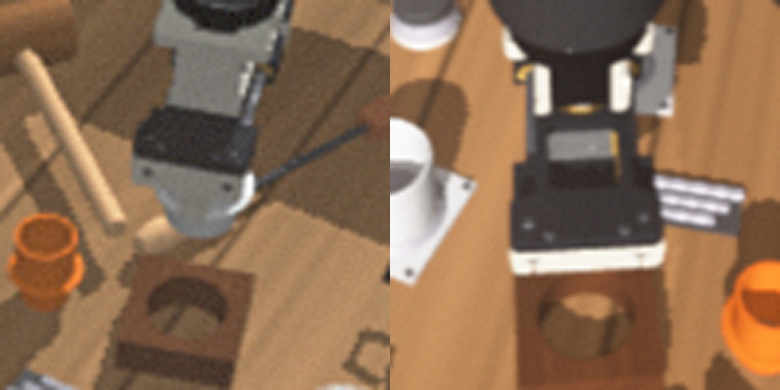

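conn63 is out of the block. Going to flash63.

```bash
python3 -m creep '[{"hand":1,"linear":[0.012,-0.005,0],"angular":[0,0,0]},{"hand":1,"linear":[0.025,-0.01,0],"angular":[0,0,0]},{"hand":1,"linear":[0.03,-0.012,0],"angular":[0,0,0]},{"hand":1,"linear":[0.03,-0.012,0],"angular":[0,0,0]},{"hand":1,"linear":[0.03,-0.012,0],"angular":[0,0,0]},{"hand":1,"linear":[0.025,-0.011,0],"angular":[0,0,0]},{"hand":1,"linear":[0.015,-0.007,0],"angular":[0,0,0]},{"hand":1,"linear":[0.005,-0.002,0],"angular":[0,0,0]},{"hand":1,"linear":[0,0,0],"angular":[0,0,0]},{"hand":1,"linear":[0,0,0],"angular":[0,0,0]}]'
python3 - <<'E'
from h import *
T=telemetry.get_obs()["tcp_pos"];print(T)
c,im=snap("wrist","w20")
b=cv2.resize(im,None,fx=3,fy=3,interpolation=cv2.INTER_CUBIC)
ring(b,c,(.6342,.1798,.07),.037,(0,160,0)); ring(b,c,T-[0,0,.018],.038)
cv2.imwrite("pics/o20.png",b[300:900,400:1150])
E
```

```text
clock: 33.75
tcp_pos: [0.6327, 0.1791, 0.1924]
tcp_rot: [-0.0, 0.605, 0.796, -0.0]
force: [-0.2, 0.8, -1.0]
gripper_width: 0.0614
[0.63268893 0.1790644  0.19235264]
```

View pics/o20.png

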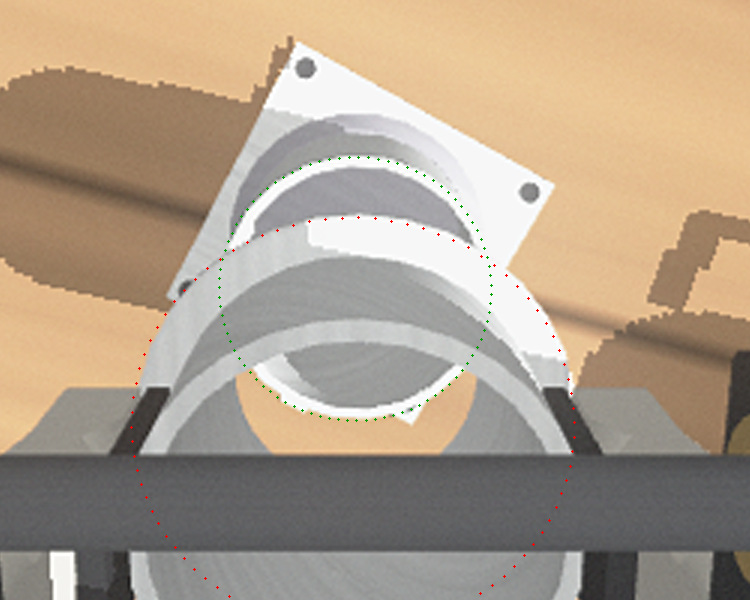

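```bash
python3 -m creep '[{"hand":1,"linear":[0.001,0,-0.02],"angular":[0,0,0]},{"hand":1,"linear":[0,0,-0.025],"angular":[0,0,0]},{"hand":1,"linear":[0,0,-0.02],"angular":[0,0,0]},{"hand":1,"linear":[0,0,-0.01],"angular":[0,0,0]},{"hand":1,"linear":[0,0,-0.005],"angular":[0,0,0]},{"hand":1,"linear":[0,0,-0.005],"angular":[0,0,0]},{"hand":1,"linear":[0,0,0],"angular":[0,0,0]}]';python3 -m creep '[{"hand":1,"linear":[0,0,-0.004],"angular":[0,0,0]},{"hand":1,"linear":[0,0,-0.004],"angular":[0,0,0]},{"hand":1,"linear":[0,0,-0.003],"angular":[0,0,0]},{"hand":1,"linear":[0,0,0],"angular":[0,0,0]}]'
```

```text
clock: 34.5
tcp_pos: [0.6344, 0.1792, 0.1081]
tcp_rot: [0.0, 0.605, 0.796, 0.0]
force: [-0.3, -0.1, -1.1]
gripper_width: 0.0613
clock: 34.9
tcp_pos: [0.6342, 0.1787, 0.0963]
tcp_rot: [-0.0, 0.605, 0.796, -0.0]
force: [0.9, -0.6, -1.8]
gripper_width: 0.0616
```

```bash
python3 -m creep '[{"hand":1,"linear":[0,0,-0.002],"angular":[0,0,0]},{"hand":1,"linear":[0,0,-0.0015],"angular":[0,0,0]},{"hand":1,"linear":[0,0,0],"angular":[0,0,0]}]';python3 -m creep '[{"hand":1,"linear":[0,0,-0.0008],"angular":[0,0,0]},{"hand":1,"linear":[0,0,0],"angular":[0,0,0]}]';python3 -m creep '[{"hand":1,"linear":[0,0,-0.0006],"angular":[0,0,0]},{"hand":1,"linear":[0,0,0],"angular":[0,0,0]}]'
```

```text
clock: 35.2
tcp_pos: [0.6343, 0.1789, 0.093]
tcp_rot: [-0.0, 0.605, 0.796, -0.0]
force: [-1.3, 0.0, -1.9]
gripper_width: 0.0614
clock: 35.4
tcp_pos: [0.6344, 0.1789, 0.0924]
tcp_rot: [-0.0, 0.605, 0.796, -0.0]
force: [-0.1, -0.8, -1.0]
gripper_width: 0.0614
clock: 35.6
tcp_pos: [0.6345, 0.1789, 0.0921]
tcp_rot: [0.0, 0.605, 0.796, 0.0]
force: [-0.8, -1.5, -0.3]
gripper_width: 0.0614
```

```bash
python3 -m creep '[{"hand":1,"linear":[0,0,-0.0006],"angular":[0,0,0]},{"hand":1,"linear":[0,0,0],"angular":[0,0,0]}]'; python3 -m creep '[{"hand":1,"linear":[0,0,-0.0005],"angular":[0,0,0]},{"hand":1,"linear":[0,0,0],"angular":[0,0,0]}]'
```

```text
clock: 35.8
tcp_pos: [0.6345, 0.179, 0.0921]
tcp_rot: [0.0, 0.605, 0.796, 0.0]
force: [-3.2, -0.2, 5.0]
gripper_width: 0.0614
clock: 36.0
tcp_pos: [0.6345, 0.179, 0.0921]
tcp_rot: [0.0, 0.605, 0.796, 0.0]
force: [-4.2, -0.3, 8.2]
gripper_width: 0.0613
```

Seated at z 0.0921 (grasped at 0.0581, home expected at about 0.092). I'll release, rise and retreat to look at everything.

```bash
python3 -m creep '[{"hand":-1,"linear":[0,0,0],"angular":[0,0,0]},{"hand":-1,"linear":[0,0,0],"angular":[0,0,0]},{"hand":-1,"linear":[0,0,0],"angular":[0,0,0]},{"hand":-1,"linear":[0,0,0],"angular":[0,0,0]},{"hand":-1,"linear":[0,0,0.01],"angular":[0,0,0]},{"hand":-1,"linear":[0,0,0.03],"angular":[0,0,0]},{"hand":-1,"linear":[0,0,0.04],"angular":[0,0,0]},{"hand":-1,"linear":[0,0,0.04],"angular":[0,0,0]},{"hand":-1,"linear":[0,0,0.03],"angular":[0,0,0]},{"hand":-1,"linear":[0,0,0],"angular":[0,0,0]},{"hand":-1,"linear":[0,0,0],"angular":[0,0,0]}]'
python3 - <<'E'
from h import *
T=telemetry.get_obs()["tcp_pos"];print(T)
c,im=snap("wrist","w21")
b=cv2.resize(im,None,fx=3,fy=3,interpolation=cv2.INTER_CUBIC)
ring(b,c,(.6342,.1798,.112),.0315); ring(b,c,(.6342,.1798,.07),.038,(0,160,0))
cv2.imwrite("pics/o21.png",b[250:850,400:1150])
E
python3 -m creep '[{"hand":-1,"linear":[-0.02,0.01,0.03],"angular":[0,0,0]},{"hand":-1,"linear":[-0.03,0.02,0.03],"angular":[0,0,0]},{"hand":-1,"linear":[-0.03,0.03,0],"angular":[0,0,0]},{"hand":-1,"linear":[-0.03,0.03,0],"angular":[0,0,0]},{"hand":-1,"linear":[-0.03,0.03,0],"angular":[0,0,0]},{"hand":-1,"linear":[-0.03,0.03,0],"angular":[0,0,0]},{"hand":-1,"linear":[-0.01,0.02,0],"angular":[0,0,0]},{"hand":-1,"linear":[0,0,0],"angular":[0,0,0]}]'
python3 - <<'E'
from h import *
s,im1=snap("scene","s21");d,im2=snap("side","d21")
k=lambda im,x,y,h:cv2.resize(im[y-h:y+h,x-h:x+h],(195,195),interpolation=cv2.INTER_CUBIC)
A=np.hstack([k(im1,x,y-4,32) for x,y in [(341,158),(271,180),(203,243),(291,257)]])
B=np.hstack([k(im2,x,y-6,34) for x,y in [(182,272),(253,230),(286,172),(214,180)]])
cv2.imwrite("pics/c21.png",np.vstack([A,B]))
E
```

```text
clock: 37.1
tcp_pos: [0.6346, 0.1791, 0.2422]
tcp_rot: [0.0, 0.605, 0.796, 0.001]
force: [-0.2, -0.3, -1.7]
gripper_width: 0.0878
[0.63455758 0.17909697 0.24220205]
clock: 37.95
tcp_pos: [0.4525, 0.3508, 0.2995]
tcp_rot: [-0.0, 0.604, 0.797, -0.001]
force: [0.5, 0.1, 0.0]
gripper_width: 0.0877
```

View pics/o21.png

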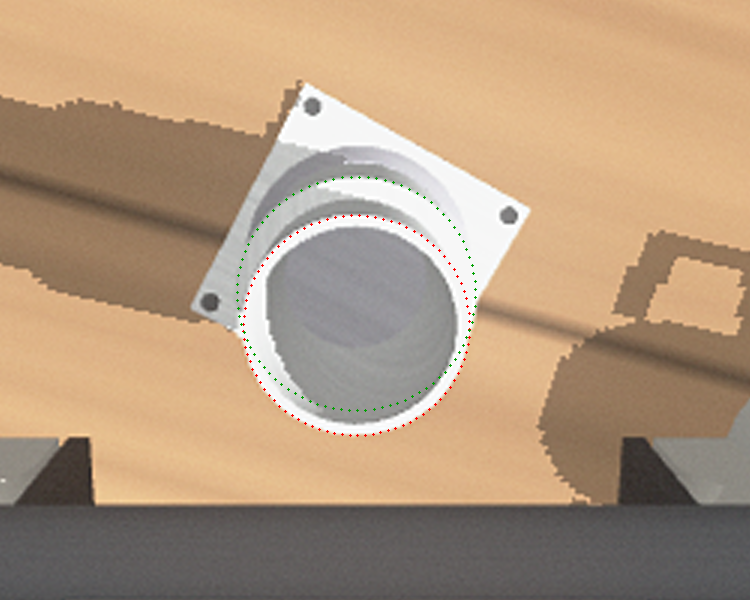

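View pics/c21.png

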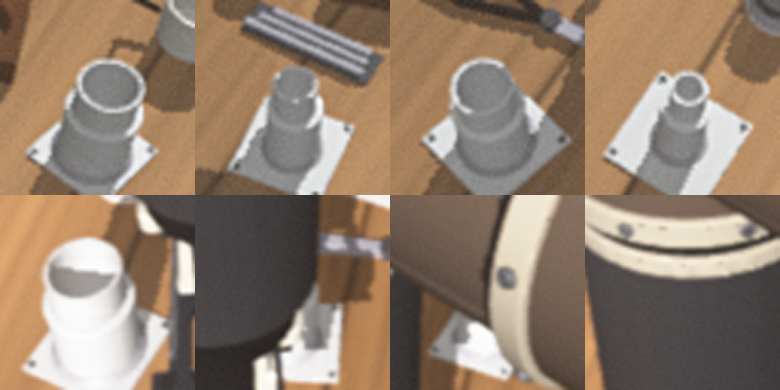

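All four look upright and home in the scene view. The arm hides three of them from the side camera. There is plenty of time, so I'll sweep back at height and check collar tops and the side view.

```bash
python3 -m creep '[{"hand":-1,"linear":[0,-0.02,0.01],"angular":[0,0,0]},{"hand":-1,"linear":[0.002,-0.035,0.01],"angular":[0,0,0]},{"hand":-1,"linear":[0.002,-0.035,0.01],"angular":[0,0,0]},{"hand":-1,"linear":[0.002,-0.035,0.01],"angular":[0,0,0]},{"hand":-1,"linear":[0.002,-0.035,0.01],"angular":[0,0,0]},{"hand":-1,"linear":[0.002,-0.035,0],"angular":[0,0,0]},{"hand":-1,"linear":[0.002,-0.035,0],"angular":[0,0,0]},{"hand":-1,"linear":[0.002,-0.035,0],"angular":[0,0,0]},{"hand":-1,"linear":[0.002,-0.035,0],"angular":[0,0,0]},{"hand":-1,"linear":[0.002,-0.035,0],"angular":[0,0,0]},{"hand":-1,"linear":[0.002,-0.02,0],"angular":[0,0,0]},{"hand":-1,"linear":[0,0,0],"angular":[0,0,0]},{"hand":-1,"linear":[0,0,0],"angular":[0,0,0]}]'
python3 - <<'E'
from h import *
c,im=snap("wrist","w22"); np.savez("w22.npz",**c);print(telemetry.get_obs()["tcp_pos"])
E
python3 -m creep '[{"hand":-1,"linear":[0,-0.02,0],"angular":[0,0,0]},{"hand":-1,"linear":[-0.002,-0.035,0],"angular":[0,0,0]},{"hand":-1,"linear":[-0.004,-0.035,0],"angular":[0,0,0]},{"hand":-1,"linear":[-0.004,-0.035,0],"angular":[0,0,0]},{"hand":-1,"linear":[-0.004,-0.035,0],"angular":[0,0,0]},{"hand":-1,"linear":[-0.004,-0.035,0],"angular":[0,0,0]},{"hand":-1,"linear":[-0.004,-0.035,0],"angular":[0,0,0]},{"hand":-1,"linear":[-0.004,-0.02,0],"angular":[0,0,0]},{"hand":-1,"linear":[0,0,0],"angular":[0,0,0]},{"hand":-1,"linear":[0,0,0],"angular":[0,0,0]}]'
python3 - <<'E'
from h import *
c,im=snap("wrist","w23"); np.savez("w23.npz",**c);print(telemetry.get_obs()["tcp_pos"])
E
python3 -m creep '[{"hand":-1,"linear":[-0.02,-0.02,0],"angular":[0,0,0]},{"hand":-1,"linear":[-0.025,-0.035,0],"angular":[0,0,0]},{"hand":-1,"linear":[-0.025,-0.035,0],"angular":[0,0,0]},{"hand":-1,"linear":[-0.025,-0.035,0],"angular":[0,0,0]},{"hand":-1,"linear":[-0.025,-0.035,0],"angular":[0,0,0]},{"hand":-1,"linear":[-0.025,-0.035,0],"angular":[0,0,0]},{"hand":-1,"linear":[-0.025,-0.035,0],"angular":[0,0,0]},{"hand":-1,"linear":[-0.025,-0.035,0],"angular":[0,0,0]},{"hand":-1,"linear":[-0.025,-0.035,0],"angular":[0,0,0]},{"hand":-1,"linear":[-0.01,-0.02,0],"angular":[0,0,0]},{"hand":-1,"linear":[0,0,0],"angular":[0,0,0]}]'
python3 - <<'E'
from h import *
d,im2=snap("side","d24");s,im1=snap("scene","s24")
k=lambda im,x,y,h,n:cv2.resize(im[y-h:y+h,x-h:x+h],(n,n),interpolation=cv2.INTER_CUBIC)
B=np.hstack([k(im2,x,y-6,34,195) for x,y in [(182,272),(253,230),(286,172),(214,180)]])
tiles=[]
for f,P,r in (("w22",(.491,.002),.0205),("w23",(.438,-.2625),.026)):
    im=cv2.imread(f"pics/{f}.png");c=dict(np.load(f+".npz"))
    b=cv2.resize(im,None,fx=3,fy=3,interpolation=cv2.INTER_CUBIC)
    ring(b,c,(*P,.112),r); q=proj(c,(*P,.1))*3
    x,y=int(q[0]),int(q[1]); x=max(x,150); y=max(y,150)
    t=b[y-150:y+150,x-150:x+150]; tiles.append(cv2.resize(t,(390,390)))
cv2.imwrite("pics/c24.png",np.vstack([B,np.hstack(tiles)]))
E
```

```text
clock: 39.35
tcp_pos: [0.474, -0.0076, 0.3508]
tcp_rot: [-0.0, 0.606, 0.795, -0.0]
force: [0.5, -0.3, -0.8]
gripper_width: 0.0876
[ 0.47410008 -0.00687643  0.35078893]
clock: 40.4
tcp_pos: [0.4484, -0.2559, 0.3506]
tcp_rot: [-0.0, 0.605, 0.796, -0.0]
force: [-0.0, 0.6, 0.0]
gripper_width: 0.0874
[ 0.44853579 -0.25546168  0.35066558]
clock: 41.55
tcp_pos: [0.2179, -0.5773, 0.3498]
tcp_rot: [-0.001, 0.605, 0.796, 0.0]
force: [0.1, -0.2, -0.4]
gripper_width: 0.0876
```

View pics/c24.png

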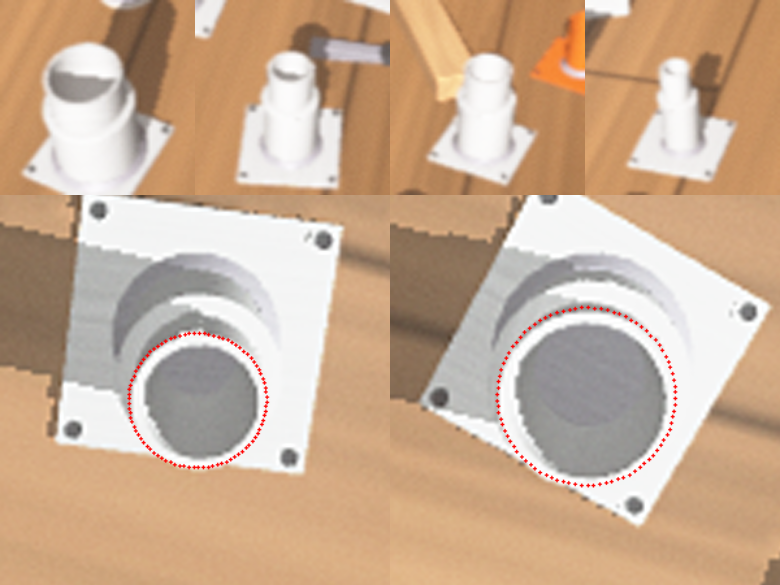

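View pics/s24.png

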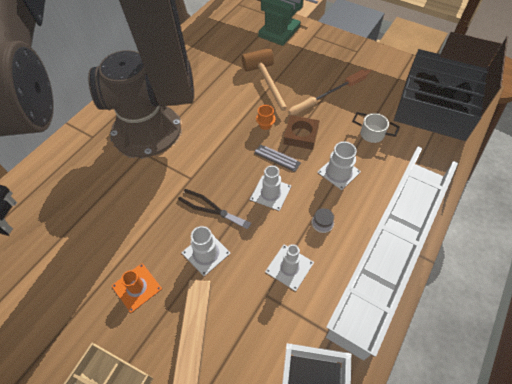

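The side and scene views show all four connectors upright in their own flashings, and the collar tops of conn41 and conn52 lie on the rings drawn at z = 0.112. The orange look-alikes are untouched at (135,285) and (265,117), and the gripper is clear of everything. Handing in.

```bash
python3 -c "
from rig import robot
print(robot.hand_in())"
```

```text
the job is handed in; nothing more can be done
None
```

I took the stack apart from the top down and set each connector in its own flashing: conn30, conn41, conn52, then conn63. All four are released, and I handed in at about 42 s with the arm clear of everything. No verdict came back.

- **Seating:** each bead met its rim within 1 mm of the expected height. I read 3 N for conn30 and conn41 and 8–9 N for conn52 and conn63, the highest wrist forces I saw.
- **Upright:** the final side and scene pictures show all four standing upright. Wrist pictures put the collar tops of conn41, conn52 and conn63 where the home height predicts. I did not make that overlay check for conn30.
- **Look-alikes:** the orange flashing and the orange connector were not touched.
- **Checks that disagreed:** one automatic fit of the stack's mouth picked up shading, so I replaced it with a reading by eye. The jaw widths read 0.5 to 2 mm under the nominal collar sizes. Neither affected a grasp or a placing.

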